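# Put up lit display arms and set out the ornaments

## Task

First turn the display stand's dimmer dial to zero; then hook every display arm lying on the console into a slotted upright of the stand, one per upright in any order, and press it down until it is fully seated under its catch. When all the arms are up, stand the tealight holder and the bud vase upright on them, each on an arm of its own and in the middle of its width, with the dial still at zero. Finally turn the dial back up to the green mark. Knock neither ornament over, and leave the remote, coaster and notebook where they are.

Things in the scene. Friction and masses are not known exactly. Their poses are not given: they have to be found in the camera images.
- bracket_a_mid (a point): display arm, may be absent: dark steel channel 125 (x) x 50 (y) x 56 (z) mm, flat cork-faced top, lying right way up, 0.18 to 0.35 kg; grip across the 50 mm. Point at its centre, half-way up. Its +x end face carries two claws at y = +-14 mm, sticking out 14 mm: 8 mm wide tongues 10 to 18 mm above this point, each with a hook reaching down to 2 mm below it
- bracket_b_mid (a point): display arm, may be absent: dark steel channel 125 (x) x 50 (y) x 56 (z) mm, flat cork-faced top, lying right way up, 0.18 to 0.35 kg; grip across the 50 mm. Point at its centre, half-way up. Its +x end face carries two claws at y = +-14 mm, sticking out 14 mm: 8 mm wide tongues 10 to 18 mm above this point, each with a hook reaching down to 2 mm below it
- bracket_c_mid (a point): display arm, may be absent: dark steel channel 125 (x) x 50 (y) x 56 (z) mm, flat cork-faced top, lying right way up, 0.18 to 0.35 kg; grip across the 50 mm. Point at its centre, half-way up. Its +x end face carries two claws at y = +-14 mm, sticking out 14 mm: 8 mm wide tongues 10 to 18 mm above this point, each with a hook reaching down to 2 mm below it
- slot0 (a point): -y (robot's right) upright of the white stand: 3 uprights 140 mm apart, 70 wide, 192 tall, 5 mm face plate. Point on the front face, mid-width, at the lower edge of its two slots, 138 mm above the console. +x into the face, y along it, z up. Slots centred at y = +-14 mm, 15 wide, from this point to 30 mm above. Brass catch ball 25 mm above, 6 mm proud, pressed in by 3 to 6 N
- slot1 (a point): middle upright, same as slot0. To fit an arm (any upright): arm's +x along this +x, raised 12 to 22 mm above its seat, push its end face flat to the plate (pressing in the catch), then down. Seated: arm's centre point at x = -62.5 mm, y = 0, z = -10 mm from this point, arm's flat top at z = +18 mm, catch sprung out over the arm's top edge
- slot2 (a point): +y (robot's left) upright, same as slot0 and slot1: same slots, catch, seat and axes; the point lies on the front face at the lower edge of the slots. Stand's base board is 14 mm thick and reaches 55 mm in front of the face
- dial (a joint): angle of the dimmer dial in rad: 0 when its yellow pointer stands at the thick red zero mark, 1.2 when at the thick green mark, growing counter-clockwise seen from above; range -2.6 to 2.6, light friction (0.03 N m), stays where it is left
- dial_grip (a point): dimmer: fixed white box 100 x 100 x 40 mm; on it a grey disc 56 mm across, top 52 mm above the console, with a black grip bar 52 x 14 mm, 52 to 80 mm above the console. Point on the dial axis, 69 mm up, axes fixed to the box. Red zero mark on the box's -x side; at dial angle 0 the bar lies along x with its yellow pointer to -x; it turns by the angle about z
- tealight_mid (a point): amber glass tealight holder, a cup 54 mm across at the rim (slightly narrower at the foot) and 55 mm high; point at its centre, half-way up; 0.14 kg
- vase_mid (a point): white ceramic bud vase 92 mm high, straight body 50 mm across up to 66 mm, then a neck of 24 to 28 mm; point at its centre, half-way up (46 mm above its foot); 0.2 kg
- remote_mid (a point): black TV remote 160 x 45 x 18 mm lying flat, leave alone; point at its centre
- coaster_center (a point): grey aluminium coaster, disc 90 mm across, 6 mm thick, leave alone; point at its centre
- notebook_mid (a point): blue notebook 120 x 70 x 14 mm lying flat, leave alone; point at its centre
Not all that is in view belongs to the job. Leave any orange or pink look-alike of the part that bears vase_mid alone.

How it is judged (in metres and radians):
On the way, in this order (a step that is already met when the one before it is completed fails the run):
1. the dimmer dial stands at zero (value of joint dial between -0.12 and 0.12 rad), for 0.2 s.
2. every display arm is hooked in an upright and pressed home (all of step 1 and ((x of bracket_a_mid in the frame of slot0 between -0.067 and -0.058 m and y of bracket_a_mid in the frame of slot0 between -0.006 and 0.006 m and z of bracket_a_mid in the frame of slot0 between -0.017 and -0.0065 m and angle between bracket_a_mid's own z axis and vertical below 0.12 rad) or (x of bracket_a_mid in the frame of slot1 between -0.067 and -0.058 m and y of bracket_a_mid in the frame of slot1 between -0.006 and 0.006 m and z of bracket_a_mid in the frame of slot1 between -0.017 and -0.0065 m and angle between bracket_a_mid's own z axis and vertical below 0.12 rad) or (x of bracket_a_mid in the frame of slot2 between -0.067 and -0.058 m and y of bracket_a_mid in the frame of slot2 between -0.006 and 0.006 m and z of bracket_a_mid in the frame of slot2 between -0.017 and -0.0065 m and angle between bracket_a_mid's own z axis and vertical below 0.12 rad)) and ((x of bracket_b_mid in the frame of slot0 between -0.067 and -0.058 m and y of bracket_b_mid in the frame of slot0 between -0.006 and 0.006 m and z of bracket_b_mid in the frame of slot0 between -0.017 and -0.0065 m and angle between bracket_b_mid's own z axis and vertical below 0.12 rad) or (x of bracket_b_mid in the frame of slot1 between -0.067 and -0.058 m and y of bracket_b_mid in the frame of slot1 between -0.006 and 0.006 m and z of bracket_b_mid in the frame of slot1 between -0.017 and -0.0065 m and angle between bracket_b_mid's own z axis and vertical below 0.12 rad) or (x of bracket_b_mid in the frame of slot2 between -0.067 and -0.058 m and y of bracket_b_mid in the frame of slot2 between -0.006 and 0.006 m and z of bracket_b_mid in the frame of slot2 between -0.017 and -0.0065 m and angle between bracket_b_mid's own z axis and vertical below 0.12 rad)) and ((x of bracket_c_mid in the frame of slot0 between -0.067 and -0.058 m and y of bracket_c_mid in the frame of slot0 between -0.006 and 0.006 m and z of bracket_c_mid in the frame of slot0 between -0.017 and -0.0065 m and angle between bracket_c_mid's own z axis and vertical below 0.12 rad) or (x of bracket_c_mid in the frame of slot1 between -0.067 and -0.058 m and y of bracket_c_mid in the frame of slot1 between -0.006 and 0.006 m and z of bracket_c_mid in the frame of slot1 between -0.017 and -0.0065 m and angle between bracket_c_mid's own z axis and vertical below 0.12 rad) or (x of bracket_c_mid in the frame of slot2 between -0.067 and -0.058 m and y of bracket_c_mid in the frame of slot2 between -0.006 and 0.006 m and z of bracket_c_mid in the frame of slot2 between -0.017 and -0.0065 m and angle between bracket_c_mid's own z axis and vertical below 0.12 rad))), for 0.2 s.
3. with the dial still at zero, both ornaments stand on arms of their own (all of step 2 and angle between each of tealight_mid, vase_mid's own z axis and vertical below 0.15 rad and ((x of tealight_mid in the frame of slot0 between -0.115 and -0.02 m and y of tealight_mid in the frame of slot0 between -0.02 and 0.02 m and z of tealight_mid in the frame of slot0 between 0.0355 and 0.0535 m) or (x of tealight_mid in the frame of slot1 between -0.115 and -0.02 m and y of tealight_mid in the frame of slot1 between -0.02 and 0.02 m and z of tealight_mid in the frame of slot1 between 0.0355 and 0.0535 m) or (x of tealight_mid in the frame of slot2 between -0.115 and -0.02 m and y of tealight_mid in the frame of slot2 between -0.02 and 0.02 m and z of tealight_mid in the frame of slot2 between 0.0355 and 0.0535 m)) and ((x of vase_mid in the frame of slot0 between -0.115 and -0.02 m and y of vase_mid in the frame of slot0 between -0.02 and 0.02 m and z of vase_mid in the frame of slot0 between 0.054 and 0.072 m) or (x of vase_mid in the frame of slot1 between -0.115 and -0.02 m and y of vase_mid in the frame of slot1 between -0.02 and 0.02 m and z of vase_mid in the frame of slot1 between 0.054 and 0.072 m) or (x of vase_mid in the frame of slot2 between -0.115 and -0.02 m and y of vase_mid in the frame of slot2 between -0.02 and 0.02 m and z of vase_mid in the frame of slot2 between 0.054 and 0.072 m)) and horizontal distance between tealight_mid and vase_mid above 0.095 m), for 0.2 s.
At the end, for the whole second after the job is handed in: Dial within 0.15 rad of the green mark (1.2); every arm present seated in an upright (4.5 mm in depth, 6 sideways, 3.5 above to 7 below its seat, tilt under 0.12 rad); tealight and vase upright (0.15 rad) on different arms, within 20 mm of the centre line and 20 to 115 mm from the face (value of joint dial between 1.05 and 1.35 rad and ((x of bracket_a_mid in the frame of slot0 between -0.067 and -0.058 m and y of bracket_a_mid in the frame of slot0 between -0.006 and 0.006 m and z of bracket_a_mid in the frame of slot0 between -0.017 and -0.0065 m and angle between bracket_a_mid's own z axis and vertical below 0.12 rad) or (x of bracket_a_mid in the frame of slot1 between -0.067 and -0.058 m and y of bracket_a_mid in the frame of slot1 between -0.006 and 0.006 m and z of bracket_a_mid in the frame of slot1 between -0.017 and -0.0065 m and angle between bracket_a_mid's own z axis and vertical below 0.12 rad) or (x of bracket_a_mid in the frame of slot2 between -0.067 and -0.058 m and y of bracket_a_mid in the frame of slot2 between -0.006 and 0.006 m and z of bracket_a_mid in the frame of slot2 between -0.017 and -0.0065 m and angle between bracket_a_mid's own z axis and vertical below 0.12 rad)) and ((x of bracket_b_mid in the frame of slot0 between -0.067 and -0.058 m and y of bracket_b_mid in the frame of slot0 between -0.006 and 0.006 m and z of bracket_b_mid in the frame of slot0 between -0.017 and -0.0065 m and angle between bracket_b_mid's own z axis and vertical below 0.12 rad) or (x of bracket_b_mid in the frame of slot1 between -0.067 and -0.058 m and y of bracket_b_mid in the frame of slot1 between -0.006 and 0.006 m and z of bracket_b_mid in the frame of slot1 between -0.017 and -0.0065 m and angle between bracket_b_mid's own z axis and vertical below 0.12 rad) or (x of bracket_b_mid in the frame of slot2 between -0.067 and -0.058 m and y of bracket_b_mid in the frame of slot2 between -0.006 and 0.006 m and z of bracket_b_mid in the frame of slot2 between -0.017 and -0.0065 m and angle between bracket_b_mid's own z axis and vertical below 0.12 rad)) and ((x of bracket_c_mid in the frame of slot0 between -0.067 and -0.058 m and y of bracket_c_mid in the frame of slot0 between -0.006 and 0.006 m and z of bracket_c_mid in the frame of slot0 between -0.017 and -0.0065 m and angle between bracket_c_mid's own z axis and vertical below 0.12 rad) or (x of bracket_c_mid in the frame of slot1 between -0.067 and -0.058 m and y of bracket_c_mid in the frame of slot1 between -0.006 and 0.006 m and z of bracket_c_mid in the frame of slot1 between -0.017 and -0.0065 m and angle between bracket_c_mid's own z axis and vertical below 0.12 rad) or (x of bracket_c_mid in the frame of slot2 between -0.067 and -0.058 m and y of bracket_c_mid in the frame of slot2 between -0.006 and 0.006 m and z of bracket_c_mid in the frame of slot2 between -0.017 and -0.0065 m and angle between bracket_c_mid's own z axis and vertical below 0.12 rad)) and angle between each of tealight_mid, vase_mid's own z axis and vertical below 0.15 rad and ((x of tealight_mid in the frame of slot0 between -0.115 and -0.02 m and y of tealight_mid in the frame of slot0 between -0.02 and 0.02 m and z of tealight_mid in the frame of slot0 between 0.0355 and 0.0535 m) or (x of tealight_mid in the frame of slot1 between -0.115 and -0.02 m and y of tealight_mid in the frame of slot1 between -0.02 and 0.02 m and z of tealight_mid in the frame of slot1 between 0.0355 and 0.0535 m) or (x of tealight_mid in the frame of slot2 between -0.115 and -0.02 m and y of tealight_mid in the frame of slot2 between -0.02 and 0.02 m and z of tealight_mid in the frame of slot2 between 0.0355 and 0.0535 m)) and ((x of vase_mid in the frame of slot0 between -0.115 and -0.02 m and y of vase_mid in the frame of slot0 between -0.02 and 0.02 m and z of vase_mid in the frame of slot0 between 0.054 and 0.072 m) or (x of vase_mid in the frame of slot1 between -0.115 and -0.02 m and y of vase_mid in the frame of slot1 between -0.02 and 0.02 m and z of vase_mid in the frame of slot1 between 0.054 and 0.072 m) or (x of vase_mid in the frame of slot2 between -0.115 and -0.02 m and y of vase_mid in the frame of slot2 between -0.02 and 0.02 m and z of vase_mid in the frame of slot2 between 0.054 and 0.072 m)) and horizontal distance between tealight_mid and vase_mid above 0.095 m); the robot touches nothing.
It fails at once if the remote, coaster or notebook is shifted by more than 40 mm (distance of any of remote_mid, coaster_center, notebook_mid from where it was at the start of the episode above 0.04 m).
It fails at once if an ornament is tipped over (angle between any of tealight_mid, vase_mid's own z axis and vertical above 0.8 rad).
Of bracket_a, bracket_b, bracket_c only 2 to 3 are there at a start; the rules pass over those that are not, and their reading is None.
At some moment in a run one of bracket_a, bracket_b, bracket_c may be knocked a few centimetres aside while the robot is not near it.
It also fails if it takes over 210 s, if anything falls off the work surface, if the arm or the gripper's body presses on something with over 40 N, if the wrist force passes 120 N, or if a joint passes its speed limit or range.

## Robot

A 6-joint arm with a two-finger parallel gripper is mounted at the origin on the work surface. World frame = base frame: x ahead of the robot, y to its left, z up, the work surface at z = 0. Lengths are in mm, angles in rad, forces in N, time in s.
With the tool pointing down it reaches from about 275 to 1000 mm from the base axis. Payload 8.4 kg.
Tool frame: the origin (TCP) lies at the very end of the fingers, on their centre line; the grasp point (between the pads) lies 19 mm behind it; z points along the fingers, y is the direction in which the jaws open and shut (so a half turn about z gives the same grasp; the last joint's range is limited). The gripper opens to 85 mm and grips with 20 to 120 N. Pads are 22 mm wide; open, the fingers measure 114 mm over their backs; the gripper's body (76 mm by 85 mm) begins 54 mm behind the grasp point. The pads swing forward as they close: fully open they stand 13 mm farther back than shut.
Start: joints at [1.117, 0.353, 1.633, -0, 1.155, -0.002], TCP at [272.865, 562.292, 231.281] pointing down, gripper open.
Joint ranges: [-2.63, 2.63], [-0.92, 2.1], [0.06, 2.66], [-1.3, 4.44], [0, 2.69], [-3.02, 3.02]. Speed limits (rad/s): [2.22, 2.22, 2.79, 3.14, 3.14, 3.14].

## Interface

Orientations are given as [roll, pitch, yaw] about the fixed x, y, z axes, in that order (R = Rz(yaw) Ry(pitch) Rx(roll)).
In Python, from rig import r gives the robot as it stands.
- The arm moves only by the tool move_arm, never from a script. Its argument "increments" is a list of rows, each an object of numbers: "tx", "ty", "tz": the shift along the tool's x, y, z in cm; "rx", "ry", "rz": the turn, a rotation vector about the tool's x, y, z in degrees; "gripper": the gripper's target within -1 to 1 (fully open at 1, half-way at 0, shut at -1). A call has 1 to 12 rows; each row shifts and turns the commanded pose from where the row before left it, along the tool's axes as they then stand; what a row does not reach is not made up. A row lasts 1/10 s, in which the tool goes at most 50 mm and 8.59 degrees, less where a joint would pass 70% of its speed; a pose out of reach is approached as far as the arm can. A call is refused whole if a number of a shift passes 5 or a number of a turn 8.59, either way. A call with a gripper value outside its range is refused whole. The fingers move at their own pace and stop on an object; "squeeze" is the grip in N (left out, the last holds). Time passes only in rows, so rows that do not move let the fingers close. It gives the time, the measured TCP pose, the force and the opening at its end, in the units of the state.
- r.sense(): the state, without advancing time (a new reading comes with each control period).
- r.grab_frame(name): name is "scene" or "side" or "wrist"; returns (picture, depth): 400x640x3 uint8, red, green, blue; 400x640 float32, mm along the optical axis (not along the pixel's ray), 0 where there is no reading.
- r.camera_model(name): a dict with "fx", "fy", "cx", "cy" (pixels), "R" (3x3) and "t" (3): a world point X has camera coordinates R X + t; the wrist camera has in their place "hand_eye" (4x4, takes a point from camera to tool coordinates, whose origin is the TCP and whose axes are the flange's). Camera axes: x right, y down, z forward; pixel columns grow to the right and rows downward; lengths in mm; the calibration is good to about 2 mm. A picture is of the moment at which its call begins: read the wrist's pose just before it. camera_model takes no time and is no camera call.
- r.sign_off(): hands the job in, once; it reports no verdict.
Trained networks look in the newest picture that a camera, given by its name, has taken for a name from the list of things; names that differ only in an ending like _2 or _b are one class to them, and where a whole thing is asked for, a point or a joint stands for the part that bears it (a point fixed in the world has none). Each returns a list of dicts, best first, with "confidence" (0 to 1); they miss things now and then, are a little off and sometimes report something else, mostly with a low value. They report only what shows in the picture. A call takes as long as a camera call. They do not tell look-alikes from the thing itself.
- r.cut_out(query, camera): "mask" (400x640 bool, what is visible of it) and "bbox" ([left, top, right, bottom] in pixels, round what is visible of it).
- r.place_of(query, camera): "location" ([row, column] in pixels: a listed point, or the origin of a listed thing).
The state is a dict: "clock": time; "qpos": joint angles; "qvel": joint speeds; "joint_efforts": joint torques, N m; "eef_pos": TCP position; "tcp_rot": TCP orientation; "contact_force": force on the tool from outside, world axes, zero at the start; "wrist_torque": the same for the moment, N m; "opening": opening from 0.0 (shut) to 1.0 (fully open).
Only numpy, scipy, OpenCV 4.12 (cv2) and the standard library are available. Lean on these libraries where they do the work, as an engineer would, in place of code of your own. Each camera call takes 0.05 s, during which the arm holds its last target. There are 200 camera calls.

## Working session

There is one attempt and no reset: what is moved stays moved. The work goes in short steps, Python scripts to look and compute and a tool call to move; the robot and the scene stay as the last step left them, time stands still between calls to the robot, and variables do not carry over. Pictures are saved under pics/ and viewed, about 12 in all and at most 16, crops included, and the job is handed in when it is done.

Besides the shell and the picture viewer there is one more tool, called after "Emit:" in YAML: its name, and indented under it one key for each argument. move_arm: Moves the arm, as the interface text tells. Its arguments: {"type":"object","properties":{"increments":{"type":"array","items":{"type":"object","properties":{"tx":{"type":"number"},"ty":{"type":"number"},"tz":{"type":"number"},"rx":{"type":"number"},"ry":{"type":"number"},"rz":{"type":"number"},"gripper":{"type":"number"}}}},"squeeze":{"type":"number"}},"required":["increments"]}

```bash
ls; mkdir -p pics; cat > h.py <<'E'
import numpy as np, cv2
from rig import r
from scipy.spatial.transform import Rotation as Ro
def cam(n):
    m=r.camera_model(n)
    if 'hand_eye' in m:
        s=r.sense(); T=np.eye(4); T[:3,:3]=Ro.from_euler('xyz',s['tcp_rot']).as_matrix(); T[:3,3]=s['eef_pos']
        W=T@np.array(m['hand_eye']); R=W[:3,:3].T; t=-R@W[:3,3]
    else: R=np.array(m['R']); t=np.array(m['t'])
    return m,R,t
def grab(n,save=None):
    c=cam(n); p,d=r.grab_frame(n)
    if save: cv2.imwrite('pics/'+save+'.png',cv2.cvtColor(p,cv2.COLOR_RGB2BGR))
    return c,p,d
def cloud(c,d):
    m,R,t=c; v,u=np.indices(d.shape)
    X=np.stack([(u-m['cx'])/m['fx']*d,(v-m['cy'])/m['fy']*d,d],-1)
    W=(X-t)@R; W[d<=0]=np.nan; return W
def proj(c,X):
    m,R,t=c; q=np.atleast_2d(X)@R.T+t
    return np.stack([q[:,0]/q[:,2]*m['fx']+m['cx'],q[:,1]/q[:,2]*m['fy']+m['cy']],-1)
E
cat > a.py <<'E'
from h import *
s=r.sense(); print({k:np.round(v,3).tolist() for k,v in s.items()})
for n in ['scene','side']:
    c,p,d=grab(n,n+'0'); W=cloud(c,d); np.save(n+'0.npy',W)
    print(n,np.round(-c[1].T@c[2]))
    for q in ['bracket_a_mid','slot0','slot1','slot2','dial_grip','tealight_mid','vase_mid','remote_mid','coaster_center','notebook_mid']:
        for k in r.place_of(q,n)[:4]:
            a,b=[int(round(x)) for x in k['location']]
            if 0<=a<400 and 0<=b<640: print(q,round(k['confidence'],2),(a,b),np.round(W[a,b]))
E
python3 a.py
```

```text
pics
{'clock': 0.0, 'qpos': [1.117, 0.354, 1.634, -0.0, 1.155, -0.002], 'qvel': [-0.0, -0.0, -0.0, -0.001, -0.001, -0.001], 'joint_efforts': [0.002, -60.523, -34.207, 0.0, 0.009, -0.0], 'eef_pos': [272.673, 561.832, 230.549], 'tcp_rot': [-3.14, 0.0, 2.69], 'contact_force': [-0.333, -0.293, 0.594], 'wrist_torque': [-0.016, 0.011, -0.046], 'opening': 1.002}
scene [1158. -105.  934.]
bracket_a_mid 0.66 (213, 386) [452. 126.  55.]
slot0 0.85 (270, 350) [675. -10. 131.]
slot0 0.8 (266, 289) [ 665. -150.  154.]
slot0 0.74 (263, 410) [686. 126. 157.]
slot1 0.85 (270, 350) [675. -10. 131.]
slot1 0.8 (266, 289) [ 665. -150.  154.]
slot1 0.74 (263, 410) [686. 126. 157.]
slot2 0.85 (270, 350) [675. -10. 131.]
slot2 0.8 (266, 289) [ 665. -150.  154.]
slot2 0.74 (263, 410) [686. 126. 157.]
dial_grip 0.81 (256, 194) [ 565. -393.   81.]
tealight_mid 0.94 (262, 475) [610. 346.  10.]
vase_mid 0.86 (217, 305) [ 454. -105.   67.]
vase_mid 0.78 (206, 277) [ 404. -183.   64.]
vase_mid 0.61 (188, 303) [ 347. -105.   71.]
remote_mid 0.81 (170, 415) [252. 265.  18.]
coaster_center 0.8 (225, 342) [446.   1. 
[... 196 characters left out ...]
78. 125. 138.]
slot0 0.78 (221, 402) [ 658. -141.  122.]
slot0 0.64 (184, 387) [668.  -8. 130.]
slot1 0.95 (152, 374) [678. 125. 138.]
slot1 0.78 (221, 402) [ 658. -141.  122.]
slot1 0.64 (184, 387) [668.  -8. 130.]
slot2 0.95 (152, 374) [678. 125. 138.]
slot2 0.78 (221, 402) [ 658. -141.  122.]
slot2 0.64 (184, 387) [668.  -8. 130.]
dial_grip 0.57 (176, 227) [235. 271.  21.]
tealight_mid 0.83 (146, 333) [606. 309.  34.]
vase_mid 0.93 (276, 301) [ 370. -205.   74.]
vase_mid 0.72 (254, 276) [ 324. -117.   68.]
vase_mid 0.67 (244, 316) [ 432. -116.   72.]
remote_mid 0.82 (175, 230) [245. 275.  19.]
coaster_center 0.91 (230, 310) [442.  -9.   4.]
notebook_mid 0.78 (314, 268) [ 273. -249.   10.]
```

View pics/scene0.png

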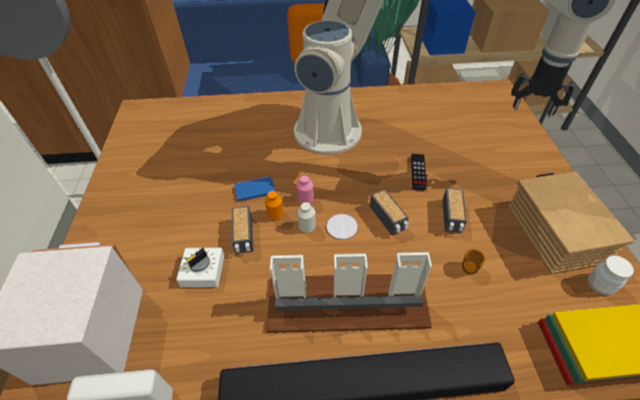

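View pics/side0.png

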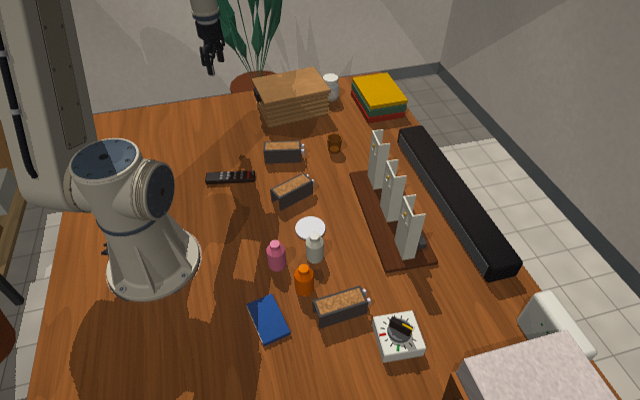

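The scene view shows three arms at about (242,228), (388,212) and (454,210). The white vase is at (307,218), with orange and pink look-alikes beside it. The tealight is at (473,262), the dial at (200,262) and the stand at (350,280). In the side view the stand's faces look toward the robot.

```bash
cat > b.py <<'E'
from h import *
for n in ['scene','side']:
    W=np.load(n+'0.npy'); x,y,z=W[...,0],W[...,1],W[...,2]
    print('table z',np.nanmedian(z[(abs(x-500)<60)&(abs(y-230)<30)]))
    m=((z>49)&(z<62)&(x>300)&(x<620)&(y>-380)&(y<380)).astype(np.uint8)
    k,l,st,ce=cv2.connectedComponentsWithStats(m)
    for i in range(1,k):
        if st[i,4]>80:
            P=np.float32(W[l==i][:,:2]); rr=cv2.minAreaRect(P)
            print(n,'blob',st[i,4],np.round(ce[i]),np.round(rr[0]),np.round(rr[1]),round(rr[2],1),'zmed',np.round(np.median(W[l==i][:,2])), 'mean',np.round(P.mean(0)))
    # dial
    p=cv2.imread(f'pics/{n}0.png')
    P=W[(z>72)&(z<90)&(abs(x-560)<60)&(abs(y+393)<60)]
    if len(P)>5: print('bar',len(P),np.round(P.mean(0)),cv2.minAreaRect(np.float32(P[:,:2])))
    P=W[(z>34)&(z<46)&(abs(x-560)<90)&(abs(y+393)<90)]
    if len(P)>5: print('box',len(P),np.round(P.mean(0)),cv2.minAreaRect(np.float32(P[:,:2])))
    yel=(p[...,2]>170)&(p[...,1]>150)&(p[...,0]<90)
    P=W[yel&(abs(x-560)<90)&(abs(y+393)<90)]; print('yellow',len(P),np.round(np.nanmean(P,0)))
    red=(p[...,2]>140)&(p[...,1]<70)&(p[...,0]<70)
    P=W[red&(abs(x-560)<90)&(abs(y+393)<90)]; print('red',len(P),np.round(np.nanmean(P,0)))
    g=(p[...,1]>120)&(p[...,2]<90)&(p[...,0]<90)
    P=W[g&(abs(x-560)<90)&(abs(y+393)<90)]; print('green',len(P),np.round(np.nanmean(P,0)))
    # uprights
    m=((z>150)&(z<200)&(x>600)&(x<750)&(abs(y)<300)).astype(np.uint8)
    k,l,st,ce=cv2.connectedComponentsWithStats(m)
    for i in range(1,k):
        if st[i,4]>30:
            P=W[l==i]; print('upr',st[i,4],np.round(P.mean(0)),cv2.minAreaRect(np.float32(P[:,:2])))
    # tealight, vase
    for nm,cx,cy,zl,zh in [('tea',608,330,42,60),('vase',444,-112,78,98),('vasebody',444,-112,30,64)]:
        P=W[(z>zl)&(z<zh)&(abs(x-cx)<45)&(abs(y-cy)<45)]
        if len(P)>3: print(nm,len(P),np.round(P.mean(0)),cv2.minAreaRect(np.float32(P[:,:2])))
E
python3 b.py
```

```text
table z -1.5855049741385836
scene blob 613 [389. 207.] [426. 139.] [126.  53.] 21.9 zmed 55.0 mean [429. 140.]
scene blob 590 [456. 205.] [436. 335.] [ 51. 131.] 76.9 zmed 54.0 mean [441. 333.]
scene blob 653 [241. 225.] [ 450. -285.] [128.  50.] 3.1 zmed 55.0 mean [ 453. -285.]
bar 122 [ 561. -390.   77.] ((560.6441650390625, -390.6712646484375), (15.468331336975098, 52.41862869262695), 41.28709030151367)
box 881 [ 568. -388.   39.] ((560.6218872070312, -374.3564147949219), (132.94227600097656, 104.048828125), 86.76200103759766)
yellow 16 [ 568. -402.   79.]
red 0 [nan nan nan]
green 1 [ 540. -428.   38.]
upr 443 [691. 128. 177.] ((697.7426147460938, 125.88375854492188), (71.1658935546875, 36.83844757080078), 85.39888763427734)
upr 369 [679. -10. 177.] ((687.1948852539062, -13.471797943115234), (70.22311401367188, 37.547489166259766), 85.7617416381836)
upr 396 [ 670. -154.  177.] ((677.4282836914062, -152.949462890625), (69.81742858886719, 37.570072174072266), 85.95157623291016)
tea 189 [621. 329.  50.] ((621.1348266601562, 329.1045837402344), (51.91144943237305, 52.269107818603516)
[... 1104 characters left out ...]
070312, 40.49260711669922), 86.16666412353516)
upr 431 [ 668. -157.  175.] ((672.0280151367188, -152.66249084472656), (75.35321807861328, 41.800758361816406), 85.27696228027344)
tea 109 [615. 330.  51.] ((615.702392578125, 330.2729187011719), (53.72325897216797, 48.36832046508789), 74.01671600341797)
vase 90 [ 430. -104.   89.] ((430.4736328125, -102.07485961914062), (26.296905517578125, 24.621248245239258), 48.29896545410156)
vasebody 138 [ 427. -120.   48.] ((427.0884094238281, -115.98815155029297), (23.640331268310547, 48.29079818725586), 77.61041259765625)b.py:20: RuntimeWarning: Mean of empty slice
  P=W[red&(abs(x-560)<90)&(abs(y+393)<90)]; print('red',len(P),np.round(np.nanmean(P,0)))
```

Emit:
move_arm:
  increments:
    - {"tz": -5}
    - {"tz": -5}
    - {"tz": -3}

```text
invalid input
```

Emit:
move_arm:
  increments:
    - {"tx": -3.36, "ty": -3.66, "tz": 0, "rx": 0, "ry": 0, "rz": 0, "gripper": 1}
    - {"tx": -3.36, "ty": -3.66, "tz": 0, "rx": 0, "ry": 0, "rz": 0, "gripper": 1}
    - {"tx": -3.36, "ty": -3.66, "tz": 0, "rx": 0, "ry": 0, "rz": 0, "gripper": 1}
    - {"tx": -3.36, "ty": -3.66, "tz": 0, "rx": 0, "ry": 0, "rz": 0, "gripper": 1}
    - {"tx": -3.36, "ty": -3.66, "tz": 0, "rx": 0, "ry": 0, "rz": 0, "gripper": 1}
  squeeze: 40

```text
clock: 1.6
eef_pos: [344.3, 322.6, 231.4]
tcp_rot: [3.141, 0.0, 2.69]
contact_force: [2.1, 0.8, 0.6]
opening: 1.0
```

```bash
cat >> h.py <<'E'
def to(x,y,z,yaw=None):
    """print total move in tool axes (cm) then turn (deg) to a tool-down pose"""
    s=r.sense(); R=Ro.from_euler('xyz',s['tcp_rot']).as_matrix(); p=np.array(s['eef_pos'])
    d=R.T@(np.array([x,y,z])-p)/10; n=int(np.ceil(np.linalg.norm(d)/4.9))
    print('at',np.round(p,1),np.round(np.degrees(s['tcp_rot']),1),'F',np.round(s['contact_force'],1),'open',round(s['opening'],3),'t',round(s['clock'],1))
    print('total cm',np.round(d,2),'rows',n,'each',np.round(d/max(n,1),2))
    if yaw is not None:
        Rt=Ro.from_euler('xyz',[180,0,yaw],degrees=True).as_matrix(); v=np.degrees(Ro.from_matrix(R.T@Rt).as_rotvec())
        m=int(np.ceil(np.abs(v).max()/8.5)); print('turn',np.round(v,2),'rows',m,'each',np.round(v/max(m,1),2))
E
python3 -c "
from h import *
print(r.camera_model('wrist'), r.sense()['qpos'])
to(558,-391,230,132)"
```

```text
{'fx': 291.2099337358624, 'fy': 291.2099337358624, 'cx': 314.74327304737557, 'cy': 195.14196132748503, 'hand_eye': array([[ 3.16355212e-04, -9.53869630e-01, -3.00220967e-01,
         7.49256827e+01],
       [ 9.99999939e-01,  2.57351426e-04,  2.36077726e-04,
        -1.28979693e+00],
       [-1.47925079e-04, -3.00221024e-01,  9.53869653e-01,
        -1.41504263e+02],
       [ 0.00000000e+00,  0.00000000e+00,  0.00000000e+00,
         1.00000000e+00]])} [ 7.49778097e-01  1.11350346e-01  1.94995021e+00 -1.56358503e-04
  1.07970245e+00 -3.69774582e-01]
at [344.3 322.6 231.4] [180.    0.  154.1] F [2.1 0.8 0.6] open 1.0 t 1.6
total cm [-50.35 -54.9    0.13] rows 16 each [-3.15 -3.43  0.01]
turn [3.000e-02 1.000e-02 2.215e+01] rows 3 each [0.01 0.   7.38]
```

Emit:
move_arm:
  increments:
    - {"tx": -3.36, "ty": -3.66, "tz": 0, "rx": 0, "ry": 0, "rz": 0, "gripper": 1}
    - {"tx": -3.36, "ty": -3.66, "tz": 0, "rx": 0, "ry": 0, "rz": 0, "gripper": 1}
    - {"tx": -3.36, "ty": -3.66, "tz": 0, "rx": 0, "ry": 0, "rz": 0, "gripper": 1}
    - {"tx": -3.36, "ty": -3.66, "tz": 0, "rx": 0, "ry": 0, "rz": 0, "gripper": 1}
    - {"tx": -3.36, "ty": -3.66, "tz": 0, "rx": 0, "ry": 0, "rz": 0, "gripper": 1}
    - {"tx": -3.36, "ty": -3.66, "tz": 0, "rx": 0, "ry": 0, "rz": 0, "gripper": 1}
    - {"tx": -3.36, "ty": -3.66, "tz": 0, "rx": 0, "ry": 0, "rz": 0, "gripper": 1}
    - {"tx": -3.36, "ty": -3.66, "tz": 0, "rx": 0, "ry": 0, "rz": 0, "gripper": 1}
    - {"tx": -3.36, "ty": -3.66, "tz": 0, "rx": 0, "ry": 0, "rz": 0, "gripper": 1}
    - {"tx": -3.36, "ty": -3.66, "tz": 0, "rx": 0, "ry": 0, "rz": 0, "gripper": 1}
    - {"tx": -3.36, "ty": -3.66, "tz": 0, "rx": 0, "ry": 0, "rz": 0, "gripper": 1}
    - {"tx": -3.36, "ty": -3.66, "tz": 0, "rx": 0, "ry": 0, "rz": 0, "gripper": 1}

```text
clock: 2.8
eef_pos: [515.4, -249.1, 231.4]
tcp_rot: [3.141, 0.0, 2.689]
contact_force: [0.4, 0.6, 0.7]
opening: 1.0
```

Emit:
move_arm:
  increments:
    - {"tx": -3.36, "ty": -3.66, "tz": 0, "rx": 0, "ry": 0, "rz": 0, "gripper": 1}
    - {"tx": -3.36, "ty": -3.66, "tz": 0, "rx": 0, "ry": 0, "rz": 0, "gripper": 1}
    - {"tx": -3.36, "ty": -3.66, "tz": 0, "rx": 0, "ry": 0, "rz": 0, "gripper": 1}
    - {"tx": 0, "ty": 0, "tz": 0, "rx": 0, "ry": 0, "rz": 7.4, "gripper": 1}
    - {"tx": 0, "ty": 0, "tz": 0, "rx": 0, "ry": 0, "rz": 7.4, "gripper": 1}
    - {"tx": 0, "ty": 0, "tz": 0, "rx": 0, "ry": 0, "rz": 7.4, "gripper": 1}
    - {"tx": 0, "ty": 0, "tz": 0, "rx": 0, "ry": 0, "rz": 0, "gripper": 1}
    - {"tx": 0, "ty": 0, "tz": 0, "rx": 0, "ry": 0, "rz": 0, "gripper": 1}

```text
clock: 3.6
eef_pos: [557.8, -389.6, 231.3]
tcp_rot: [-3.142, -0.0, 2.306]
contact_force: [0.1, 0.6, 0.3]
opening: 0.997
```

```bash
cat > dial.py <<'E'
from h import *
import sys
c,p,d=grab('wrist',sys.argv[1]); W=cloud(c,d); x,y,z=W[...,0],W[...,1],W[...,2]
near=(abs(x-558)<75)&(abs(y+391)<75)
P=W[(z>72)&(z<90)&near]; print('bar',len(P),np.round(P.mean(0)),cv2.minAreaRect(np.float32(P[:,:2])))
hsv=cv2.cvtColor(p,cv2.COLOR_RGB2HSV); h,s,v=[hsv[...,i] for i in range(3)]
for n,m in [('yellow',(h>20)&(h<35)&(s>150)&(v>120)&(z>60)),('red',((h<8)|(h>172))&(s>150)&(v>80)),('green',(h>45)&(h<85)&(s>100)&(v>60))]:
    Q=W[m&near]; print(n,len(Q),np.round(np.nanmean(Q,0),1) if len(Q) else '')
# box from white top
Q=W[(abs(z-40)<5)&near]; print('box',len(Q),cv2.minAreaRect(np.float32(Q[:,:2])))
to(558,-391,57,132)
E
python3 dial.py d1
```

```text
bar 673 [ 559. -392.   79.] ((559.890625, -392.78472900390625), (13.93441390991211, 52.06243133544922), 41.967918395996094)
yellow 117 [ 568.6 -402.3   79.6]
red 29 [ 520.2 -388.7   40.7]
green 32 [ 542.3 -427.7   40.5]
box 4985 ((559.9336547851562, -392.45965576171875), (99.32874298095703, 100.0429458618164), 85.11249542236328)
at [ 557.9 -389.5  231.3] [-180.     0.   132.1] F [-0.6  0.2  0. ] open 1.001 t 3.6
total cm [-0.12 -0.09 17.43] rows 4 each [-0.03 -0.02  4.36]
turn [-0.    0.    0.12] rows 1 each [-0.    0.    0.12]
```

Emit:
move_arm:
  increments:
    - {"tx": -0.36, "ty": -0.06, "tz": 4, "rx": 0, "ry": 0, "rz": 0, "gripper": 0}
    - {"tx": 0, "ty": 0, "tz": 4, "rx": 0, "ry": 0, "rz": 0, "gripper": 0}
    - {"tx": 0, "ty": 0, "tz": 4, "rx": 0, "ry": 0, "rz": 0, "gripper": 0}
    - {"tx": 0, "ty": 0, "tz": 4, "rx": 0, "ry": 0, "rz": 0, "gripper": 0}
    - {"tx": 0, "ty": 0, "tz": 1.3, "rx": 0, "ry": 0, "rz": 0, "gripper": 0}
    - {"tx": 0, "ty": 0, "tz": 0, "rx": 0, "ry": 0, "rz": 0, "gripper": -1}
    - {"tx": 0, "ty": 0, "tz": 0, "rx": 0, "ry": 0, "rz": 0, "gripper": -1}
    - {"tx": 0, "ty": 0, "tz": 0, "rx": 0, "ry": 0, "rz": 0, "gripper": -1}
    - {"tx": 0, "ty": 0, "tz": 0, "rx": 0, "ry": 0, "rz": 0, "gripper": -1}
    - {"tx": 0, "ty": 0, "tz": 0, "rx": 0, "ry": 0, "rz": 0, "gripper": -1}

```text
clock: 4.65
eef_pos: [561.0, -393.2, 60.1]
tcp_rot: [3.141, 0.003, 2.303]
contact_force: [1.8, 2.9, 3.6]
opening: 0.154
```

```bash
python3 -c "
from h import *
to(560,-392.6,57,-5.1)"
```

```text
at [ 561.  -393.2   60.1] [179.9   0.2 131.9] F [1.8 2.9 3.6] open 0.154 t 4.7
total cm [ 0.11 -0.03  0.31] rows 1 each [ 0.11 -0.03  0.31]
turn [2.1000e-01 1.0000e-02 1.3702e+02] rows 17 each [0.01 0.   8.06]
```

Emit:
move_arm:
  increments:
    - {"tx": 0, "ty": 0, "tz": 0, "rx": 0, "ry": 0, "rz": 8, "gripper": -1}
    - {"tx": 0, "ty": 0, "tz": 0, "rx": 0, "ry": 0, "rz": 8, "gripper": -1}
    - {"tx": 0, "ty": 0, "tz": 0, "rx": 0, "ry": 0, "rz": 8, "gripper": -1}
    - {"tx": 0, "ty": 0, "tz": 0, "rx": 0, "ry": 0, "rz": 8, "gripper": -1}
    - {"tx": 0, "ty": 0, "tz": 0, "rx": 0, "ry": 0, "rz": 8, "gripper": -1}
    - {"tx": 0, "ty": 0, "tz": 0, "rx": 0, "ry": 0, "rz": 8, "gripper": -1}
    - {"tx": 0, "ty": 0, "tz": 0, "rx": 0, "ry": 0, "rz": 8, "gripper": -1}
    - {"tx": 0, "ty": 0, "tz": 0, "rx": 0, "ry": 0, "rz": 8, "gripper": -1}
    - {"tx": 0, "ty": 0, "tz": 0, "rx": 0, "ry": 0, "rz": 8, "gripper": -1}

```text
clock: 5.55
eef_pos: [557.3, -393.4, 60.0]
tcp_rot: [-3.138, 0.002, 1.041]
contact_force: [-13.6, -0.2, 14.3]
opening: 0.155
```

Emit:
move_arm:
  increments:
    - {"tx": 0, "ty": 0, "tz": 0, "rx": 0, "ry": 0, "rz": 8, "gripper": -1}
    - {"tx": 0, "ty": 0, "tz": 0, "rx": 0, "ry": 0, "rz": 8, "gripper": -1}
    - {"tx": 0, "ty": 0, "tz": 0, "rx": 0, "ry": 0, "rz": 8, "gripper": -1}
    - {"tx": 0, "ty": 0, "tz": 0, "rx": 0, "ry": 0, "rz": 8, "gripper": -1}
    - {"tx": 0, "ty": 0, "tz": 0, "rx": 0, "ry": 0, "rz": 8, "gripper": -1}
    - {"tx": 0, "ty": 0, "tz": 0, "rx": 0, "ry": 0, "rz": 8, "gripper": -1}
    - {"tx": 0, "ty": 0, "tz": 0, "rx": 0, "ry": 0, "rz": 8, "gripper": -1}
    - {"tx": 0, "ty": 0, "tz": 0, "rx": 0, "ry": 0, "rz": 8, "gripper": -1}
    - {"tx": 0, "ty": 0, "tz": 0, "rx": 0, "ry": 0, "rz": 1, "gripper": -1}
    - {"tx": 0, "ty": 0, "tz": 0, "rx": 0, "ry": 0, "rz": 0, "gripper": -1}

```text
clock: 6.55
eef_pos: [555.8, -390.4, 60.0]
tcp_rot: [-3.137, 0.008, -0.089]
contact_force: [-18.4, 12.5, 22.3]
opening: 0.153
```

Emit:
move_arm:
  increments:
    - {"tx": 0, "ty": 0, "tz": 0, "rx": 0, "ry": 0, "rz": 0, "gripper": 0}
    - {"tx": 0, "ty": 0, "tz": 0, "rx": 0, "ry": 0, "rz": 0, "gripper": 0}
    - {"tx": 0, "ty": 0, "tz": -1, "rx": 0, "ry": 0, "rz": 0, "gripper": 1}
    - {"tx": 0, "ty": 0, "tz": -4, "rx": 0, "ry": 0, "rz": 0, "gripper": 1}
    - {"tx": 0, "ty": 0, "tz": -4, "rx": 0, "ry": 0, "rz": 0, "gripper": 1}
    - {"tx": 0, "ty": 0, "tz": -4, "rx": 0, "ry": 0, "rz": 0, "gripper": 1}
    - {"tx": 0, "ty": 0, "tz": -4.4, "rx": 0, "ry": 0, "rz": 0, "gripper": 1}
    - {"tx": 0, "ty": 0, "tz": 0, "rx": 0, "ry": 0, "rz": 0, "gripper": 1}

```text
clock: 7.35
eef_pos: [563.0, -395.0, 240.6]
tcp_rot: [3.135, -0.01, -0.089]
contact_force: [0.3, 0.5, 1.2]
opening: 1.001
```

```bash
python3 dial.py d2; python3 -c "
from h import *
to(448,-286,235,4)"
```

```text
bar 609 [ 561. -393.   79.] ((559.89501953125, -392.5581970214844), (13.265006065368652, 51.59983444213867), 84.48944091796875)
yellow 104 [ 547.1 -391.3   79.7]
red 10 [ 515.5 -388.6   40.2]
green 29 [ 542.4 -428.1   40.3]
box 4677 ((560.5435180664062, -392.24786376953125), (99.8940658569336, 98.11028289794922), 84.81192779541016)
at [ 561.8 -394.2  237.2] [179.8  -0.4  -5.1] F [-0.5 -0.7 -0.6] open 1.002 t 7.4
total cm [-0.53 -0.36 18.02] rows 4 each [-0.13 -0.09  4.5 ]
turn [ 5.8000e-01  1.0000e-01 -1.3708e+02] rows 17 each [ 0.03  0.01 -8.06]
at [ 561.8 -394.2  237.2] [179.8  -0.4  -5.1] F [-0.5 -0.7 -0.6] open 1.002 t 7.4
total cm [-12.29  -9.77   0.1 ] rows 4 each [-3.07 -2.44  0.02]
turn [ 0.27 -0.37 -9.08] rows 2 each [ 0.13 -0.19 -4.54]
```

Emit:
move_arm:
  increments:
    - {"tx": -1.44, "ty": -4.65, "tz": -0.8, "rx": 0, "ry": 0, "rz": 0, "gripper": 1}
    - {"tx": -1.44, "ty": -4.65, "tz": -0.8, "rx": 0, "ry": 0, "rz": 0, "gripper": 1}
    - {"tx": -1.44, "ty": -4.65, "tz": -0.8, "rx": 0, "ry": 0, "rz": 0, "gripper": 1}
    - {"tx": -1.44, "ty": -4.65, "tz": -0.8, "rx": 0, "ry": 0, "rz": 0, "gripper": 1}
    - {"tx": -1.44, "ty": -4.65, "tz": -0.8, "rx": 0, "ry": 0, "rz": 0, "gripper": 1}
    - {"tx": -1.44, "ty": -4.65, "tz": -0.8, "rx": 0, "ry": 0, "rz": 0, "gripper": 1}
    - {"tx": -1.44, "ty": -4.65, "tz": -0.8, "rx": 0, "ry": 0, "rz": 0, "gripper": 1}
    - {"tx": -1.44, "ty": -4.65, "tz": -0.8, "rx": 0, "ry": 0, "rz": 0, "gripper": 1}

```text
clock: 8.2
eef_pos: [477.0, -10.3, 296.1]
tcp_rot: [3.142, 0.0, -0.089]
contact_force: [0.7, 0.7, 0.3]
opening: 0.996
```

Emit:
move_arm:
  increments:
    - {"tx": 0, "ty": 0, "tz": 0, "rx": 0, "ry": 0, "rz": -8.3, "gripper": 1}
    - {"tx": 0, "ty": 0, "tz": 0, "rx": 0, "ry": 0, "rz": -8.3, "gripper": 1}
    - {"tx": 0, "ty": 0, "tz": 0, "rx": 0, "ry": 0, "rz": -8.3, "gripper": 1}
    - {"tx": 0, "ty": 0, "tz": 0, "rx": 0, "ry": 0, "rz": -8.3, "gripper": 1}
    - {"tx": 0, "ty": 0, "tz": 0, "rx": 0, "ry": 0, "rz": -8.3, "gripper": 1}
    - {"tx": 0, "ty": 0, "tz": 0, "rx": 0, "ry": 0, "rz": -8.3, "gripper": 1}
    - {"tx": 0, "ty": 0, "tz": 0, "rx": 0, "ry": 0, "rz": -8.3, "gripper": 1}
    - {"tx": 0, "ty": 0, "tz": 0, "rx": 0, "ry": 0, "rz": -8.3, "gripper": 1}
    - {"tx": 0, "ty": 0, "tz": 0, "rx": 0, "ry": 0, "rz": -8.3, "gripper": 1}
    - {"tx": 0, "ty": 0, "tz": 0, "rx": 0, "ry": 0, "rz": -8.3, "gripper": 1}
    - {"tx": 0, "ty": 0, "tz": 0, "rx": 0, "ry": 0, "rz": -8.3, "gripper": 1}

```text
clock: 9.3
eef_pos: [477.7, -12.0, 295.6]
tcp_rot: [-3.14, 0.0, 1.511]
contact_force: [0.3, 0.7, 0.0]
opening: 1.001
```

Emit:
move_arm:
  increments:
    - {"tx": 0, "ty": 0, "tz": 0, "rx": 0, "ry": 0, "rz": -8.3, "gripper": 1}
    - {"tx": 0, "ty": 0, "tz": 0, "rx": 0, "ry": 0, "rz": -8.3, "gripper": 1}
    - {"tx": 0, "ty": 0, "tz": 0, "rx": 0, "ry": 0, "rz": -8.3, "gripper": 1}
    - {"tx": 0, "ty": 0, "tz": 0, "rx": 0, "ry": 0, "rz": -8.3, "gripper": 1}
    - {"tx": 0, "ty": 0, "tz": 0, "rx": 0, "ry": 0, "rz": -8.3, "gripper": 1}
    - {"tx": 0, "ty": 0, "tz": 0, "rx": 0, "ry": 0, "rz": -8.3, "gripper": 1}
    - {"tx": 0, "ty": 0, "tz": 0, "rx": 0, "ry": 0, "rz": -8.3, "gripper": 1}
    - {"tx": 0, "ty": 0, "tz": 0, "rx": 0, "ry": 0, "rz": -8.3, "gripper": 1}
    - {"tx": 0, "ty": 0, "tz": 0, "rx": 0, "ry": 0, "rz": -8.3, "gripper": 1}
    - {"tx": 0, "ty": 0, "tz": 0, "rx": 0, "ry": 0, "rz": -8.3, "gripper": 1}
    - {"tx": 0, "ty": 0, "tz": 0, "rx": 0, "ry": 0, "rz": -8.3, "gripper": 1}
    - {"tx": 0, "ty": 0, "tz": 0, "rx": 0, "ry": 0, "rz": 0, "gripper": 1}

```text
clock: 10.5
eef_pos: [477.7, -12.0, 295.7]
tcp_rot: [-3.141, -0.001, 3.1]
contact_force: [0.8, -0.3, 0.0]
opening: 0.999
```

```bash
cat > stand.py <<'E'
from h import *
c,p,d=grab('wrist','st1'); W=cloud(c,d); np.save('st1.npy',W)
print('cam',np.round(-c[1].T@c[2]))
for k in r.place_of('slot1','wrist')[:6]:
    a,b=[int(round(v)) for v in k['location']]; print(round(k['confidence'],2),(a,b),np.round(W[a,b],1))
x,y,z=W[...,0],W[...,1],W[...,2]
m=((z>60)&(z<196)&(x>620)&(x<720)&(abs(y)<300)).astype(np.uint8)
k,l,st,ce=cv2.connectedComponentsWithStats(m)
for i in range(1,k):
    if st[i,4]>100:
        P=W[l==i]; F=P[(P[:,2]<128)&(P[:,2]>70)]
        A=np.c_[F[:,1],F[:,2],np.ones(len(F))]; s=np.linalg.lstsq(A,F[:,0],rcond=None)[0]
        T=P[P[:,2]>186]
        print(st[i],'face n',len(F),'x=%.4f y + %.4f z + %.1f'%tuple(s),'y range',np.percentile(F[:,1],[1,99]).round(1),'top',np.percentile(P[:,2],99).round(1),T.mean(0).round(1) if len(T) else '', 'toprect',cv2.minAreaRect(np.float32(T[:,:2])) if len(T)>4 else '')
to(448,-286,235,184)
E
python3 stand.py
```

```text
cam [402. -11. 437.]
0.95 (325, 212) [461.5 -42.6 368.9]
0.57 (326, 320) [670.6 -15.1 135.2]
[ 214  287  202   67 5644] face n 3070 x=0.0727 y + -0.1268 z + 688.7 y range [-149.2  108.4] top 162.4  toprect Traceback (most recent call last):
  File "stand.py", line 14, in <module>
    print(st[i],'face n',len(F),'x=%.4f y + %.4f z + %.1f'%tuple(s),'y range',np.percentile(F[:,1],[1,99]).round(1),'top',np.percentile(P[:,2],99).round(1),T.mean(0).round(1) if len(T) else '', 'toprect',cv2.minAreaRect(np.float32(T[:,:2])) if len(T)>4 else '')
                                                                              ~~~~~~~~~~~~~^^^^^^^^^^^^^^^
    return _quantile_unchecked(
        a, q, axis, out, overwrite_input, method, keepdims, weights)
    return _ureduce(a,
                    func=_quantile_ureduce_func,
    ...<5 lines>...
                    overwrite_input=overwrite_input,
                    method=method)
    r = func(a, **kwargs)
    result = _quantile(arr,
                       quantiles=q,
    ...<2 lines>...
                       out=out,
                       weights=wgt)
    slices_having_nans = np.isnan(arr[-1, ...])
                                  ~~~^^^^^^^^^
IndexError: index -1 is out of bounds for axis 0 with size 0
```

View pics/st1.png

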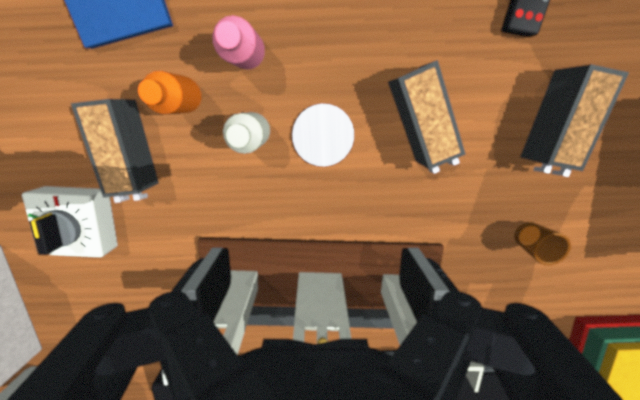

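The wrist view shows the middle upright's face between the fingers, around columns 297–347 and rows 272–340. All three arms, the ornaments and the dial (pointer at red) are visible too.

```bash
cat > st2.py <<'E'
from h import *
W=np.load('st1.npy'); p=cv2.cvtColor(cv2.imread('pics/st1.png'),cv2.COLOR_BGR2RGB)
x,y,z=W[...,0],W[...,1],W[...,2]
col=np.arange(640)[None,:]; row=np.arange(400)[:,None]
m=(col>285)&(col<360)&(row>262)&(row<345)&(z>30)&(z<195)&(x>640)&(x<700)
F=W[m&(z>30)&(z<130)]
A=np.c_[F[:,1],F[:,2],np.ones(len(F))]
k=np.ones(len(F),bool)
for _ in range(6):
    s=np.linalg.lstsq(A[k],F[k,0],rcond=None)[0]; e=F[:,0]-A@s; k=abs(e)<2.5*np.std(e[k])+.3
print('face',k.sum(),'x=%.4f y + %.4f z + %.1f'%tuple(s),'std',e[k].std())
for zl in range(30,190,15):
    Q=W[m&(z>zl)&(z<zl+15)&(abs(x-(s[0]*y+s[1]*z+s[2]))<8)]
    if len(Q)>10: print(zl,len(Q),'y',Q[:,1].min().round(1),Q[:,1].max().round(1),'x mean',Q[:,0].mean().round(1))
# base board edge z~14
B=(abs(z-14)<5)&(x>570)&(x<650)&(abs(y)<260)
E=[]
for c0 in range(205,440,5):
    q=W[:,c0][B[:,c0]]
    if len(q): i=q[:,0].argmin(); E.append(q[i])
E=np.array(E); f=np.polyfit(E[:,1],E[:,0],1); e=E[:,0]-np.polyval(f,E[:,1]); g=abs(e)<4; f=np.polyfit(E[g,1],E[g,0],1)
print('board front edge x=%.4f y+%.1f'%tuple(f),'n',g.sum(),'z',E[:,2].mean(),'yrange',np.nanmin(y[B]),np.nanmax(y[B]))
def rects(W):
    x,y,z=W[...,0],W[...,1],W[...,2]
    m=((z>50)&(z<62)&(x>300)&(x<600)&(abs(y)<400)).astype(np.uint8)
    n,l,st,ce=cv2.connectedComponentsWithStats(m)
    for i in range(1,n):
        if st[i,4]>300: 
            P=W[l==i]; print('rect',st[i,4],ce[i].round(),cv2.minAreaRect(np.float32(P[:,:2])),'z',np.median(P[:,2]))
rects(W)
E
python3 st2.py
```

```text
face 2169 x=0.0704 y + -0.0016 z + 671.8 std 0.5151474211922275
30 243 y -48.6 21.1 x mean 670.8
45 262 y -48.6 21.0 x mean 670.7
60 292 y -48.5 21.1 x mean 670.8
75 326 y -48.8 21.0 x mean 670.7
90 354 y -48.0 21.1 x mean 670.6
105 406 y -48.5 21.1 x mean 670.7
120 448 y -48.6 21.2 x mean 670.6
135 401 y -48.4 21.2 x mean 671.1
150 178 y -48.0 21.0 x mean 669.4
board front edge x=0.0690 y+616.7 n 47 z 10.643094563078497 yrange -210.55490287206618 188.40380484091202
rect 4124 [431. 115.] ((425.3804016113281, 138.0933837890625), (125.43254089355469, 51.015743255615234), 21.87842559814453) z 55.26780521970466
rect 4310 [586. 117.] ((436.55218505859375, 333.45489501953125), (53.198577880859375, 125.2156753540039), 77.19047546386719) z 55.141058999364205
rect 3883 [106. 147.] ((449.6385192871094, -287.9267883300781), (125.16062927246094, 52.86565017700195), 3.7216577529907227) z 55.427737051533285
rect 645 [ 62. 229.] ((557.9918823242188, -379.2764587402344), (54.33501052856445, 30.31458854675293), 9.739034652709961) z 51.84426933962397
```

Emit:
move_arm:
  increments:
    - {"tx": 0.275, "ty": -4.61, "tz": 0, "rx": 0, "ry": 0, "rz": 0, "gripper": 1}
    - {"tx": 0.275, "ty": -4.61, "tz": 0, "rx": 0, "ry": 0, "rz": 0, "gripper": 1}
    - {"tx": 0.275, "ty": -4.61, "tz": 0, "rx": 0, "ry": 0, "rz": 0, "gripper": 1}
    - {"tx": 0.275, "ty": -4.61, "tz": 0, "rx": 0, "ry": 0, "rz": 0, "gripper": 1}
    - {"tx": 0.275, "ty": -4.61, "tz": 0, "rx": 0, "ry": 0, "rz": 0, "gripper": 1}
    - {"tx": 0.275, "ty": -4.61, "tz": 0, "rx": 0, "ry": 0, "rz": -6.1, "gripper": 1}
    - {"tx": 0, "ty": 0, "tz": 4.9, "rx": 0, "ry": 0, "rz": 0, "gripper": 1}
    - {"tx": 0, "ty": 0, "tz": 4.9, "rx": 0, "ry": 0, "rz": 0, "gripper": 1}
    - {"tx": 0, "ty": 0, "tz": 4.9, "rx": 0, "ry": 0, "rz": 0, "gripper": 1}
    - {"tx": 0, "ty": 0, "tz": 4.9, "rx": 0, "ry": 0, "rz": 0, "gripper": 1}
    - {"tx": 0, "ty": 0, "tz": 0, "rx": 0, "ry": 0, "rz": 0, "gripper": 1}

```text
clock: 11.7
eef_pos: [445.5, -285.1, 94.6]
tcp_rot: [3.135, -0.009, -3.082]
contact_force: [-1.5, 0.8, 0.2]
opening: 1.003
```

```bash
cat > hov.py <<'E'
from h import *
import sys
x0,y0,z0=map(float,sys.argv[1:4]); nm=sys.argv[4] if len(sys.argv)>4 else None
c,p,d=grab('wrist',nm); W=cloud(c,d); x,y,z=W[...,0],W[...,1],W[...,2]
m=(abs(z-z0)<6)&(abs(x-x0)<90)&(abs(y-y0)<70)
k,l,st,ce=cv2.connectedComponentsWithStats(m.astype(np.uint8))
for i in range(1,k):
    if st[i,4]>400:
        P=W[l==i]; rr=cv2.minAreaRect(np.float32(P[:,:2])); print(st[i],np.round(rr[0],1),np.round(rr[1],1),round(rr[2],1),'z',np.median(P[:,2]).round(1))
to(x0,y0,16,None)
E
python3 hov.py 449.6 -287.9 55 b1
```

```text
[  272   132    81   174 12910] [ 449.3 -287.6] [125.6  50.1] 4.0 z 55.3
at [ 447.5 -286.3   98. ] [ 179.8   -0.3 -176.5] F [-0.7 -0.3  1.4] open 1.002 t 11.8
total cm [-0.24 -0.2   8.2 ] rows 2 each [-0.12 -0.1   4.1 ]
```

Emit:
move_arm:
  increments:
    - {"tx": 0, "ty": 0, "tz": 4.2, "rx": 0, "ry": 0, "rz": 0, "gripper": 1}
    - {"tx": 0, "ty": 0, "tz": 4.2, "rx": 0, "ry": 0, "rz": 0, "gripper": 1}
    - {"tx": 0, "ty": 0, "tz": 0, "rx": 0, "ry": 0, "rz": 0, "gripper": 1}
    - {"tx": 0, "ty": 0, "tz": 0, "rx": 0, "ry": 0, "rz": 0, "gripper": -1}
    - {"tx": 0, "ty": 0, "tz": 0, "rx": 0, "ry": 0, "rz": 0, "gripper": -1}
    - {"tx": 0, "ty": 0, "tz": 0, "rx": 0, "ry": 0, "rz": 0, "gripper": -1}
    - {"tx": 0, "ty": 0, "tz": 0, "rx": 0, "ry": 0, "rz": 0, "gripper": -1}
    - {"tx": 0, "ty": 0, "tz": 0, "rx": 0, "ry": 0, "rz": 0, "gripper": -1}
    - {"tx": 0, "ty": 0, "tz": 0, "rx": 0, "ry": 0, "rz": 0, "gripper": -1}
  squeeze: 60

```text
clock: 12.65
eef_pos: [451.4, -288.6, 19.4]
tcp_rot: [-3.139, 0.004, -3.079]
contact_force: [-0.4, 1.6, 11.5]
opening: 0.577
```

```bash
python3 hov.py 449.6 -287.9 55
```

```text
[ 509  101   42   68 1427] [ 381.5 -219.8] [22.9  3.7] 0.0 z 55.4
[  225   134   180   211 26754] [ 433.3 -291.7] [93.8 76.4] 3.9 z 55.3
at [ 451.4 -288.6   19.4] [-179.9    0.2 -176.4] F [-1.6  2.  11.4] open 0.576 t 12.7
total cm [0.17 0.08 0.34] rows 1 each [0.17 0.08 0.34]
```

Emit:
move_arm:
  increments:
    - {"tx": 0, "ty": 0, "tz": -2, "rx": 0, "ry": 0, "rz": 0, "gripper": -1}
    - {"tx": 0, "ty": 0, "tz": -4, "rx": 0, "ry": 0, "rz": 0, "gripper": -1}
    - {"tx": 0, "ty": 0, "tz": -4, "rx": 0, "ry": 0, "rz": 0, "gripper": -1}
    - {"tx": 0, "ty": 0, "tz": -4, "rx": 0, "ry": 0, "rz": 0, "gripper": -1}
    - {"tx": -2.95, "ty": 3.36, "tz": 0, "rx": 0, "ry": 0, "rz": 0, "gripper": -1}
    - {"tx": -2.95, "ty": 3.36, "tz": 0, "rx": 0, "ry": 0, "rz": 0, "gripper": -1}
    - {"tx": -2.95, "ty": 3.36, "tz": 0, "rx": 0, "ry": 0, "rz": 0, "gripper": -1}
    - {"tx": -2.95, "ty": 3.36, "tz": 0, "rx": 0, "ry": 0, "rz": 0, "gripper": -1}
    - {"tx": 0, "ty": 0, "tz": 0, "rx": 0, "ry": 0, "rz": 7.9, "gripper": -1}
    - {"tx": 0, "ty": 0, "tz": 0, "rx": 0, "ry": 0, "rz": 0, "gripper": -1}
    - {"tx": 0, "ty": 0, "tz": 0, "rx": 0, "ry": 0, "rz": 0, "gripper": -1}

```text
clock: 13.8
eef_pos: [558.7, -146.3, 157.4]
tcp_rot: [-3.141, 0.001, 3.07]
contact_force: [-0.1, -0.9, -2.9]
opening: 0.579
```

```bash
cat > held.py <<'E'
from h import *
import sys
# held bracket and upright: slot centre guess on argv
sx,sy=map(float,sys.argv[1:3]); nm=sys.argv[3]
c,p,d=grab('wrist',nm); W=cloud(c,d); np.save(nm+'.npy',W)
s=r.sense(); e=np.array(s['eef_pos']); R=Ro.from_euler('xyz',s['tcp_rot']).as_matrix()
hs=cv2.cvtColor(p,cv2.COLOR_RGB2HSV); H,S,V=[hs[...,i] for i in range(3)]
cork=(H>8)&(H<25)&(S>60)&(V>110)
T=(W-e)@R   # tool coords
k=cork&(abs(T[...,1])<27)&(abs(T[...,2]+39)<14)&(abs(T[...,0])<75)
n,l,st,_=cv2.connectedComponentsWithStats(k.astype(np.uint8)); i=1+st[1:,4].argmax()
P=W[l==i]; rr=cv2.minAreaRect(np.float32(P[:,:2])); t=T[l==i]
print('cork',st[i],'rect',np.round(rr[0],1),np.round(rr[1],1),round(rr[2],1),'z',np.median(P[:,2]).round(1),'tool x range',np.percentile(t[:,0],[.5,99.5]).round(1),'y',np.percentile(t[:,1],[.5,99.5]).round(1),'tz',np.median(t[:,2]).round(1))
A=np.c_[P[:,:2],np.ones(len(P))]; print('top slope',np.linalg.lstsq(A,P[:,2],rcond=None)[0][:2].round(4))
x,y,z=W[...,0],W[...,1],W[...,2]
U=W[(abs(x-sx)<12)&(abs(y-sy)<60)&(z>30)&(z<190)]
if len(U)>50:
    A=np.c_[U[:,1],np.ones(len(U))]; f=np.linalg.lstsq(A,U[:,0],rcond=None)[0]
    print('face',len(U),f.round(4),'y',np.percentile(U[:,1],[.5,99.5]).round(1),'z',np.percentile(U[:,2],[1,99]).round(0))
to(*e)
E
python3 held.py 660.8 -153.4 g1
```

```text
cork [  261   152   107   192 15858] rect [ 543.6 -147.1] [39.1 88. ] 86.1 z 193.3 tool x range [-26.2  58.5] y [-20.8  17.5] tz -36.2
top slope [-0.0014  0.0009]
at [ 558.5 -146.6  157.1] [-180.     0.   175.9] F [-0.4  0.2 -2.6] open 0.577 t 13.8
total cm [0. 0. 0.] rows 0 each [0. 0. 0.]
```

View pics/g1.png

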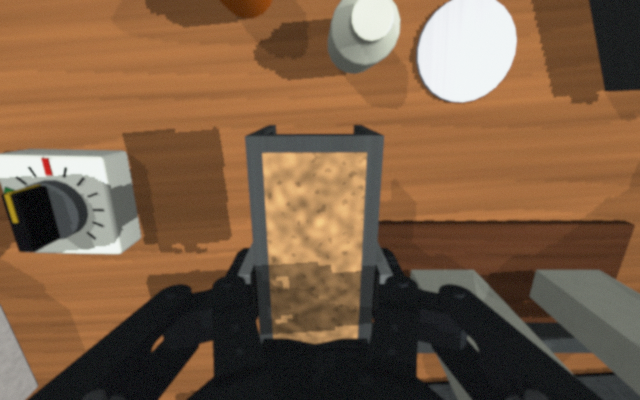

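Emit:
move_arm:
  increments:
    - {"tx": 0, "ty": 0.2, "tz": 2.1, "rx": 0, "ry": 0, "rz": 0, "gripper": -1}
    - {"tx": -1.4, "ty": 0, "tz": 0, "rx": 0, "ry": 0, "rz": 0, "gripper": -1}
    - {"tx": -1, "ty": 0, "tz": 0, "rx": 0, "ry": 0, "rz": 0, "gripper": -1}
    - {"tx": -0.4, "ty": 0, "tz": 0, "rx": 0, "ry": 0, "rz": 0, "gripper": -1}
    - {"tx": -0.4, "ty": 0, "tz": 0, "rx": 0, "ry": 0, "rz": 0, "gripper": -1}
    - {"tx": 0, "ty": 0, "tz": 0, "rx": 0, "ry": 0, "rz": 0, "gripper": -1}
    - {"tx": 0, "ty": 0, "tz": 0, "rx": 0, "ry": 0, "rz": 0, "gripper": -1}

```text
clock: 14.55
eef_pos: [590.7, -146.5, 135.4]
tcp_rot: [3.142, -0.0, 3.067]
contact_force: [0.4, 0.5, -2.8]
opening: 0.577
```

Emit:
move_arm:
  increments:
    - {"tx": -0.3, "ty": 0, "tz": 0, "rx": 0, "ry": 0, "rz": 0, "gripper": -1}
    - {"tx": -0.3, "ty": 0, "tz": 0, "rx": 0, "ry": 0, "rz": 0, "gripper": -1}
    - {"tx": 0, "ty": 0, "tz": 0, "rx": 0, "ry": 0, "rz": 0, "gripper": -1}

```text
clock: 14.85
eef_pos: [596.6, -146.8, 135.2]
tcp_rot: [3.142, -0.001, 3.067]
contact_force: [-3.8, -0.8, -0.9]
opening: 0.579
```

Emit:
move_arm:
  increments:
    - {"tx": -0.2, "ty": 0, "tz": 0, "rx": 0, "ry": 0, "rz": 0, "gripper": -1}
    - {"tx": 0, "ty": 0, "tz": 0, "rx": 0, "ry": 0, "rz": 0, "gripper": -1}
    - {"tx": 0, "ty": 0, "tz": 0, "rx": 0, "ry": 0, "rz": 0, "gripper": -1}

```text
clock: 15.15
eef_pos: [598.5, -146.9, 135.1]
tcp_rot: [3.141, -0.001, 3.067]
contact_force: [-4.3, 1.4, -1.5]
opening: 0.577
```

Emit:
move_arm:
  increments:
    - {"tx": -0.2, "ty": 0, "tz": 0, "rx": 0, "ry": 0, "rz": 0, "gripper": -1}
    - {"tx": 0, "ty": 0, "tz": 0, "rx": 0, "ry": 0, "rz": 0, "gripper": -1}
    - {"tx": 0, "ty": 0, "tz": 0, "rx": 0, "ry": 0, "rz": 0, "gripper": -1}

```text
clock: 15.45
eef_pos: [600.0, -147.0, 134.8]
tcp_rot: [3.141, -0.002, 3.067]
contact_force: [-4.9, 0.2, -2.5]
opening: 0.58
```

Emit:
move_arm:
  increments:
    - {"tx": -0.2, "ty": 0, "tz": 0, "rx": 0, "ry": 0, "rz": 0, "gripper": -1}
    - {"tx": 0, "ty": 0, "tz": 0, "rx": 0, "ry": 0, "rz": 0, "gripper": -1}
    - {"tx": 0, "ty": 0, "tz": 0, "rx": 0, "ry": 0, "rz": 0, "gripper": -1}

```text
clock: 15.75
eef_pos: [600.0, -147.0, 134.4]
tcp_rot: [3.141, -0.006, 3.067]
contact_force: [-13.0, 0.2, -0.4]
opening: 0.579
```

Emit:
move_arm:
  increments:
    - {"tx": 0, "ty": 0, "tz": 0.5, "rx": 0, "ry": 0, "rz": 0, "gripper": -1}
    - {"tx": 0, "ty": 0, "tz": 0.5, "rx": 0, "ry": 0, "rz": 0, "gripper": -1}
    - {"tx": 0, "ty": 0, "tz": 0.3, "rx": 0, "ry": 0, "rz": 0, "gripper": -1}
    - {"tx": 0, "ty": 0, "tz": 0, "rx": 0, "ry": 0, "rz": 0, "gripper": -1}
    - {"tx": 0, "ty": 0, "tz": 0, "rx": 0, "ry": 0, "rz": 0, "gripper": -1}

```text
clock: 16.25
eef_pos: [600.0, -146.9, 121.3]
tcp_rot: [3.141, -0.006, 3.067]
contact_force: [-11.7, 0.4, -0.2]
opening: 0.576
```

Emit:
move_arm:
  increments:
    - {"tx": 0, "ty": 0, "tz": 0.2, "rx": 0, "ry": 0, "rz": 0, "gripper": -1}
    - {"tx": 0, "ty": 0, "tz": 0.2, "rx": 0, "ry": 0, "rz": 0, "gripper": -1}
    - {"tx": 0, "ty": 0, "tz": 0, "rx": 0, "ry": 0, "rz": 0, "gripper": -1}

```text
clock: 16.55
eef_pos: [600.0, -146.9, 119.1]
tcp_rot: [3.141, -0.006, 3.067]
contact_force: [-19.2, 2.5, 16.9]
opening: 0.577
```

Emit:
move_arm:
  increments:
    - {"tx": 0, "ty": 0, "tz": 0.2, "rx": 0, "ry": 0, "rz": 0, "gripper": -1}
    - {"tx": 0, "ty": 0, "tz": 0, "rx": 0, "ry": 0, "rz": 0, "gripper": -1}
    - {"tx": 0, "ty": 0, "tz": 0, "rx": 0, "ry": 0, "rz": 0, "gripper": -1}

```text
clock: 16.85
eef_pos: [599.6, -146.9, 117.8]
tcp_rot: [3.141, -0.006, 3.067]
contact_force: [-23.4, 2.5, 24.1]
opening: 0.577
```

Emit:
move_arm:
  increments:
    - {"tx": 0, "ty": 0, "tz": 0.1, "rx": 0, "ry": 0, "rz": 0, "gripper": -1}
    - {"tx": 0, "ty": 0, "tz": 0, "rx": 0, "ry": 0, "rz": 0, "gripper": 1}
    - {"tx": 0, "ty": 0, "tz": 0, "rx": 0, "ry": 0, "rz": 0, "gripper": 1}
    - {"tx": 0, "ty": 0, "tz": 0, "rx": 0, "ry": 0, "rz": 0, "gripper": 1}
    - {"tx": 0, "ty": 0, "tz": -3, "rx": 0, "ry": 0, "rz": 0, "gripper": 1}
    - {"tx": 0, "ty": 0, "tz": -4, "rx": 0, "ry": 0, "rz": 0, "gripper": 1}
    - {"tx": 0, "ty": 0, "tz": -4, "rx": 0, "ry": 0, "rz": 0, "gripper": 1}
    - {"tx": 0, "ty": 0, "tz": -3, "rx": 0, "ry": 0, "rz": 0, "gripper": 1}
    - {"tx": 0, "ty": 0, "tz": 0, "rx": 0, "ry": 0, "rz": 0, "gripper": 1}
    - {"tx": 0, "ty": 0, "tz": 0, "rx": 0, "ry": 0, "rz": 0, "gripper": 1}

```text
clock: 17.85
eef_pos: [603.5, -147.4, 255.7]
tcp_rot: [-3.141, 0.002, 3.067]
contact_force: [-0.2, 0.2, -0.5]
opening: 0.997
```

```bash
cat > seat.py <<'E'
from h import *
import sys
# seated arms seen by scene/side, top z~156, plus wrist
c,p,d=grab('wrist',sys.argv[1]); 
for n in ['wrist','side','scene']:
    if n!='wrist': c,p,d=grab(n,sys.argv[1]+n)
    W=cloud(c,d)
    hs=cv2.cvtColor(p,cv2.COLOR_RGB2HSV); cork=(hs[...,0]>8)&(hs[...,0]<25)&(hs[...,1]>60)&(hs[...,2]>90)
    k=cork&(abs(W[...,2]-156)<18)&(abs(W[...,0]-605)<75)&(abs(W[...,1])<220)
    m,l,st,_=cv2.connectedComponentsWithStats(k.astype(np.uint8))
    for i in range(1,m):
        if st[i,4]>100:
            P=W[l==i]; rr=cv2.minAreaRect(np.float32(P[:,:2])); A=np.c_[P[:,:2],np.ones(len(P))]
            print(n,st[i],np.round(rr[0],1),np.round(rr[1],1),round(rr[2],1),'z',np.median(P[:,2]).round(1),'slope',np.linalg.lstsq(A,P[:,2],rcond=None)[0][:2].round(3))
b=cv2.minAreaRect
W=cloud(c,d); x,y,z=W[...,0],W[...,1],W[...,2]
m=((z>49)&(z<62)&(x>300)&(x<530)&(y>-380)&(y<420)).astype(np.uint8)
k,l,st,_=cv2.connectedComponentsWithStats(m)
for i in range(1,k):
    if st[i,4]>200: rr=b(np.float32(W[l==i][:,:2])); print('lying (scene)',np.round(rr[0]),np.round(rr[1]),round(rr[2],1))
to(425.4,138.1,225,180+21.9)
E
python3 seat.py s1
```

```text
wrist [ 291  119   48  129 5795] [ 597.2 -148.7] [ 39.6 114.6] 86.2 z 153.7 slope [ 0.025 -0.   ]
wrist [618 249  16  11 110] [676.8 124.8] [10.1  6.2] 78.8 z 165.3 slope [0.685 0.254]
wrist [309 250  14  11 112] [ 657.7 -152.3] [12.1  5.9] 76.7 z 165.6 slope [ 0.39  -0.401]
wrist [463 250  15  11 107] [667.3 -14.2] [ 6.7 10.9] 4.0 z 165.4 slope [0.778 0.242]
side [354 210  51  20 587] [ 590.5 -146.6] [ 48.  120.7] 83.3 z 154.5 slope [ 0.023 -0.007]
scene [280 222  19  34 548] [ 584.6 -146.6] [ 40.9 101.7] 85.4 z 153.1 slope [0.025 0.007]
lying (scene) [425. 140.] [131.  53.] 21.1
lying (scene) [436. 335.] [ 51. 129.] 76.6
at [ 602.2 -147.1  253.6] [ 1.800e+02 -1.000e-01  1.757e+02] F [ 0.3 -0.4 -0.3] open 1.0 t 18.0
total cm [19.75 27.12  2.92] rows 7 each [2.82 3.87 0.42]
turn [  0.06  -0.13 -26.18] rows 4 each [ 0.01 -0.03 -6.55]
```

View pics/s1.png

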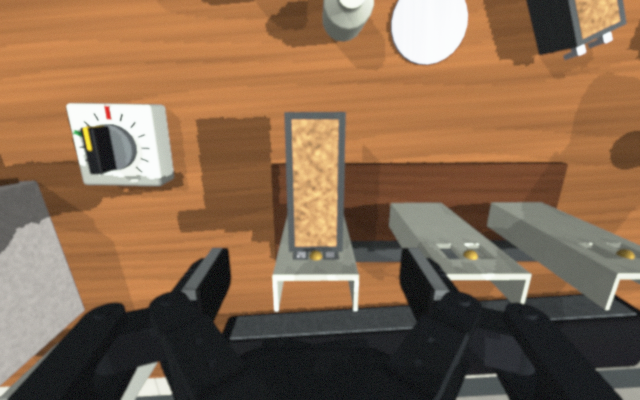

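Arm 1 is seated: the cork lies at (597,-149) and the catch ball at pixel (316,257) shows above its end edge. Next is the middle arm.

Emit:
move_arm:
  increments:
    - {"tx": 2.82, "ty": 3.87, "tz": 0, "rx": 0, "ry": 0, "rz": 0, "gripper": 1}
    - {"tx": 2.82, "ty": 3.87, "tz": 0, "rx": 0, "ry": 0, "rz": 0, "gripper": 1}
    - {"tx": 2.82, "ty": 3.87, "tz": 0, "rx": 0, "ry": 0, "rz": 0, "gripper": 1}
    - {"tx": 2.82, "ty": 3.87, "tz": 0, "rx": 0, "ry": 0, "rz": 0, "gripper": 1}
    - {"tx": 2.82, "ty": 3.87, "tz": 0, "rx": 0, "ry": 0, "rz": 0, "gripper": 1}
    - {"tx": 2.82, "ty": 3.87, "tz": 0, "rx": 0, "ry": 0, "rz": 0, "gripper": 1}
    - {"tx": 2.82, "ty": 3.87, "tz": 0, "rx": 0, "ry": 0, "rz": 0, "gripper": 1}

```text
clock: 18.7
eef_pos: [424.5, 138.7, 254.2]
tcp_rot: [-3.141, -0.002, 3.066]
contact_force: [0.2, 1.6, -0.8]
opening: 1.001
```

Emit:
move_arm:
  increments:
    - {"tx": 0, "ty": 0, "tz": 3.85, "rx": 0, "ry": 0, "rz": -6.55, "gripper": 1}
    - {"tx": 0, "ty": 0, "tz": 3.85, "rx": 0, "ry": 0, "rz": -6.55, "gripper": 1}
    - {"tx": 0, "ty": 0, "tz": 3.85, "rx": 0, "ry": 0, "rz": -6.55, "gripper": 1}
    - {"tx": 0, "ty": 0, "tz": 3.85, "rx": 0, "ry": 0, "rz": -6.55, "gripper": 1}
    - {"tx": 0, "ty": 0, "tz": 0, "rx": 0, "ry": 0, "rz": 0, "gripper": 1}
    - {"tx": 0, "ty": 0, "tz": 0, "rx": 0, "ry": 0, "rz": 0, "gripper": 1}

```text
clock: 19.3
eef_pos: [425.6, 137.3, 100.9]
tcp_rot: [3.141, -0.003, -2.762]
contact_force: [0.0, -0.5, 0.5]
opening: 1.002
```

```bash
python3 hov.py 425.4 138.1 55 b2
```

```text
[  281   126    79   171 12395] [425.3 138.5] [126.   50.3] 21.8 z 55.3
at [426.7 137.7 102. ] [ 180.    -0.  -158.3] F [0.1 0.1 0.9] open 0.998 t 19.4
total cm [0.1  0.09 8.6 ] rows 2 each [0.05 0.04 4.3 ]
```

Emit:
move_arm:
  increments:
    - {"tx": 0.1, "ty": 0.1, "tz": 4.2, "rx": 0, "ry": 0, "rz": 0, "gripper": 1}
    - {"tx": 0, "ty": 0, "tz": 4, "rx": 0, "ry": 0, "rz": 0, "gripper": 1}
    - {"tx": 0, "ty": 0, "tz": 0, "rx": 0, "ry": 0, "rz": 0, "gripper": 1}
    - {"tx": 0, "ty": 0, "tz": 0, "rx": 0, "ry": 0, "rz": 0, "gripper": -1}
    - {"tx": 0, "ty": 0, "tz": 0, "rx": 0, "ry": 0, "rz": 0, "gripper": -1}
    - {"tx": 0, "ty": 0, "tz": 0, "rx": 0, "ry": 0, "rz": 0, "gripper": -1}
    - {"tx": 0, "ty": 0, "tz": 0, "rx": 0, "ry": 0, "rz": 0, "gripper": -1}
    - {"tx": 0, "ty": 0, "tz": 0, "rx": 0, "ry": 0, "rz": 0, "gripper": -1}

```text
clock: 20.15
eef_pos: [426.8, 138.8, 21.8]
tcp_rot: [-3.141, 0.004, -2.76]
contact_force: [-2.0, 0.1, 12.1]
opening: 0.577
```

Emit:
move_arm:
  increments:
    - {"tx": 0, "ty": 0, "tz": -2, "rx": 0, "ry": 0, "rz": 0, "gripper": -1}
    - {"tx": 0, "ty": 0, "tz": -4, "rx": 0, "ry": 0, "rz": 0, "gripper": -1}
    - {"tx": 0, "ty": 0, "tz": -4, "rx": 0, "ry": 0, "rz": 0, "gripper": -1}
    - {"tx": 0, "ty": 0, "tz": -4, "rx": 0, "ry": 0, "rz": 0, "gripper": -1}
    - {"tx": 0, "ty": 0, "tz": 0, "rx": 0, "ry": 0, "rz": 6.45, "gripper": -1}
    - {"tx": 0, "ty": 0, "tz": 0, "rx": 0, "ry": 0, "rz": 6.45, "gripper": -1}
    - {"tx": 0, "ty": 0, "tz": 0, "rx": 0, "ry": 0, "rz": 6.45, "gripper": -1}
    - {"tx": 0, "ty": 0, "tz": 0, "rx": 0, "ry": 0, "rz": 6.45, "gripper": -1}
    - {"tx": 0, "ty": 0, "tz": 0, "rx": 0, "ry": 0, "rz": 0, "gripper": -1}

```text
clock: 21.05
eef_pos: [425.3, 138.2, 160.9]
tcp_rot: [3.141, 0.002, 3.072]
contact_force: [-0.2, -0.1, -1.5]
opening: 0.577
```

```bash
python3 held.py 670.6 -13.7 g2; python3 -c "
from h import *
to(568.4,-5.1,157)"
```

```text
cork [  263   153   104   191 17026] rect [411.5 137.3] [39.3 88.9] 86.0 z 194.5 tool x range [-28.4  57.5] y [-20.8  17.5] tz -33.9
top slope [-0.0009  0.0002]
face 302 [6.690000e-02 6.713188e+02] y [-48.5 -19. ] z [30. 50.]
at [425.2 138.2 160.6] [1.800e+02 1.000e-01 1.762e+02] F [ 0.8  0.4 -0.5] open 0.578 t 21.1
total cm [0. 0. 0.] rows 0 each [0. 0. 0.]
at [425.2 138.2 160.6] [1.800e+02 1.000e-01 1.762e+02] F [ 0.8  0.4 -0.5] open 0.578 t 21.1
total cm [-15.22 -13.36   0.38] rows 5 each [-3.04 -2.67  0.08]
```

Emit:
move_arm:
  increments:
    - {"tx": -3.08, "ty": -2.66, "tz": 0, "rx": 0, "ry": 0, "rz": 0, "gripper": -1}
    - {"tx": -3.08, "ty": -2.66, "tz": 0, "rx": 0, "ry": 0, "rz": 0, "gripper": -1}
    - {"tx": -3.08, "ty": -2.66, "tz": 0, "rx": 0, "ry": 0, "rz": 0, "gripper": -1}
    - {"tx": -3.08, "ty": -2.66, "tz": 0, "rx": 0, "ry": 0, "rz": 0, "gripper": -1}
    - {"tx": -3.08, "ty": -2.66, "tz": 0, "rx": 0, "ry": 0, "rz": 0, "gripper": -1}
    - {"tx": 0, "ty": 0, "tz": 2.2, "rx": 0, "ry": 0, "rz": 0.2, "gripper": -1}
    - {"tx": 0, "ty": 0, "tz": 0, "rx": 0, "ry": 0, "rz": 0, "gripper": -1}
    - {"tx": 0, "ty": 0, "tz": 0, "rx": 0, "ry": 0, "rz": 0, "gripper": -1}

```text
clock: 21.9
eef_pos: [568.7, -4.8, 137.4]
tcp_rot: [3.142, -0.002, 3.072]
contact_force: [0.9, 0.9, -1.7]
opening: 0.579
```

```bash
python3 held.py 670.6 -13.7 g3
```

```text
cork [  263   153   104   191 16380] rect [554.9  -5.8] [39.1 88.8] 86.0 z 171.0 tool x range [-28.   57.9] y [-21.2  17. ] tz -33.1
top slope [-0.0048 -0.0002]
at [569.1  -4.6 137.9] [180.  -0. 176.] F [ 0.3 -0.6 -1. ] open 0.574 t 21.9
total cm [0. 0. 0.] rows 0 each [0. 0. 0.]
```

Emit:
move_arm:
  increments:
    - {"tx": -1.4, "ty": 0, "tz": 0, "rx": 0, "ry": 0, "rz": 0, "gripper": -1}
    - {"tx": -1, "ty": 0, "tz": 0, "rx": 0, "ry": 0, "rz": 0, "gripper": -1}
    - {"tx": -0.4, "ty": 0, "tz": 0, "rx": 0, "ry": 0, "rz": 0, "gripper": -1}
    - {"tx": -0.4, "ty": 0, "tz": 0, "rx": 0, "ry": 0, "rz": 0, "gripper": -1}
    - {"tx": -0.3, "ty": 0, "tz": 0, "rx": 0, "ry": 0, "rz": 0, "gripper": -1}
    - {"tx": 0, "ty": 0, "tz": 0, "rx": 0, "ry": 0, "rz": 0, "gripper": -1}

```text
clock: 22.55
eef_pos: [603.9, -7.3, 137.2]
tcp_rot: [3.142, -0.001, 3.071]
contact_force: [-3.3, 0.8, 0.4]
opening: 0.575
```

Emit:
move_arm:
  increments:
    - {"tx": -0.3, "ty": 0, "tz": 0, "rx": 0, "ry": 0, "rz": 0, "gripper": -1}
    - {"tx": -0.2, "ty": 0, "tz": 0, "rx": 0, "ry": 0, "rz": 0, "gripper": -1}
    - {"tx": 0, "ty": 0, "tz": 0, "rx": 0, "ry": 0, "rz": 0, "gripper": -1}

```text
clock: 22.85
eef_pos: [608.8, -7.8, 137.0]
tcp_rot: [3.142, -0.002, 3.07]
contact_force: [-5.1, 1.6, -0.2]
opening: 0.575
```

Emit:
move_arm:
  increments:
    - {"tx": -0.2, "ty": 0, "tz": 0, "rx": 0, "ry": 0, "rz": 0, "gripper": -1}
    - {"tx": 0, "ty": 0, "tz": 0, "rx": 0, "ry": 0, "rz": 0, "gripper": -1}
    - {"tx": 0, "ty": 0, "tz": 0, "rx": 0, "ry": 0, "rz": 0, "gripper": -1}

```text
clock: 23.15
eef_pos: [608.7, -7.9, 136.4]
tcp_rot: [-3.141, -0.006, 3.07]
contact_force: [-11.5, 2.6, 0.5]
opening: 0.578
```

Flat against the plate, so press down.

Emit:
move_arm:
  increments:
    - {"tx": 0, "ty": 0, "tz": 0.5, "rx": 0, "ry": 0, "rz": 0, "gripper": -1}
    - {"tx": 0, "ty": 0, "tz": 0.5, "rx": 0, "ry": 0, "rz": 0, "gripper": -1}
    - {"tx": 0, "ty": 0, "tz": 0.3, "rx": 0, "ry": 0, "rz": 0, "gripper": -1}
    - {"tx": 0, "ty": 0, "tz": 0.1, "rx": 0, "ry": 0, "rz": 0, "gripper": -1}
    - {"tx": 0, "ty": 0, "tz": 0, "rx": 0, "ry": 0, "rz": 0, "gripper": -1}
    - {"tx": 0, "ty": 0, "tz": 0, "rx": 0, "ry": 0, "rz": 0, "gripper": -1}

```text
clock: 23.75
eef_pos: [608.8, -8.0, 122.6]
tcp_rot: [-3.141, -0.006, 3.07]
contact_force: [-12.3, 1.6, 4.3]
opening: 0.58
```

Emit:
move_arm:
  increments:
    - {"tx": 0, "ty": 0, "tz": 0.2, "rx": 0, "ry": 0, "rz": 0, "gripper": -1}
    - {"tx": 0, "ty": 0, "tz": 0.1, "rx": 0, "ry": 0, "rz": 0, "gripper": -1}
    - {"tx": 0, "ty": 0, "tz": 0, "rx": 0, "ry": 0, "rz": 0, "gripper": -1}

```text
clock: 24.05
eef_pos: [608.8, -8.0, 121.5]
tcp_rot: [-3.141, -0.005, 3.07]
contact_force: [-20.2, 1.2, 21.6]
opening: 0.577
```

Emit:
move_arm:
  increments:
    - {"tx": 0, "ty": 0, "tz": 0.2, "rx": 0, "ry": 0, "rz": 0, "gripper": -1}
    - {"tx": 0, "ty": 0, "tz": 0, "rx": 0, "ry": 0, "rz": 0, "gripper": -1}
    - {"tx": 0, "ty": 0, "tz": 0, "rx": 0, "ry": 0, "rz": 0, "gripper": -1}

```text
clock: 24.35
eef_pos: [608.2, -7.9, 119.9]
tcp_rot: [-3.141, -0.006, 3.07]
contact_force: [-24.1, 1.4, 27.8]
opening: 0.577
```

Emit:
move_arm:
  increments:
    - {"tx": 0, "ty": 0, "tz": 0, "rx": 0, "ry": 0, "rz": 0, "gripper": 1}
    - {"tx": 0, "ty": 0, "tz": 0, "rx": 0, "ry": 0, "rz": 0, "gripper": 1}
    - {"tx": 0, "ty": 0, "tz": 0, "rx": 0, "ry": 0, "rz": 0, "gripper": 1}
    - {"tx": 0, "ty": 0, "tz": -3, "rx": 0, "ry": 0, "rz": 0, "gripper": 1}
    - {"tx": 0, "ty": 0, "tz": -4, "rx": 0, "ry": 0, "rz": 0, "gripper": 1}
    - {"tx": 0, "ty": 0, "tz": -4, "rx": 0, "ry": 0, "rz": 0, "gripper": 1}
    - {"tx": 0, "ty": 0, "tz": -3, "rx": 0, "ry": 0, "rz": 0, "gripper": 1}
    - {"tx": 0, "ty": 0, "tz": 0, "rx": 0, "ry": 0, "rz": 0, "gripper": 1}
    - {"tx": 0, "ty": 0, "tz": 0, "rx": 0, "ry": 0, "rz": 0, "gripper": 1}

```text
clock: 25.25
eef_pos: [612.0, -8.0, 258.6]
tcp_rot: [3.142, 0.002, 3.07]
contact_force: [0.3, 0.7, -0.7]
opening: 0.998
```

```bash
sed -i 's/^to(.*/to(436.5,333.4,225,180-12.8)/' seat.py; python3 seat.py s2
```

```text
wrist [ 123  120   64  127 5700] [ 596.8 -148.7] [ 40.5 114.5] 86.1 z 153.8 slope [ 0.025 -0.001]
wrist [ 291  120   48  127 5667] [606.9  -9.7] [ 39.6 114.8] 86.0 z 153.8 slope [ 0.024 -0.002]
wrist [156 250  15  11 113] [ 657.7 -153.1] [12.9  6.7] 83.2 z 164.8 slope [ 0.203 -0.016]
wrist [309 250  14  11 115] [667.2 -12.9] [12.1  6.4] 82.5 z 165.3 slope [ 0.283 -0.371]
side [344 174  44  17 461] [602.9  -8.7] [ 50.2 115.7] 83.0 z 154.8 slope [ 0.019 -0.026]
side [354 210  51  20 557] [ 591.2 -144.3] [ 50.5 120.6] 85.4 z 154.6 slope [ 0.024 -0.011]
scene [281 222  18  33 537] [ 585.  -146.7] [40.8 98.8] 85.5 z 153.2 slope [0.031 0.003]
scene [338 222  19  32 539] [596.   -7.9] [40.7 98.1] 86.0 z 153.3 slope [ 0.023 -0.002]
lying (scene) [436. 335.] [ 51. 131.] 77.1
at [610.8  -8.  256.6] [-1.800e+02 -1.000e-01  1.759e+02] F [-0.2 -0.1 -0.2] open 1.001 t 25.4
total cm [19.81 32.81  3.2 ] rows 8 each [2.48 4.1  0.4 ]
turn [-0.02 -0.14  8.71] rows 2 each [-0.01 -0.07  4.36]
```

Emit:
move_arm:
  increments:
    - {"tx": 2.48, "ty": 4.1, "tz": 0, "rx": 0, "ry": 0, "rz": 0, "gripper": 1}
    - {"tx": 2.48, "ty": 4.1, "tz": 0, "rx": 0, "ry": 0, "rz": 0, "gripper": 1}
    - {"tx": 2.48, "ty": 4.1, "tz": 0, "rx": 0, "ry": 0, "rz": 0, "gripper": 1}
    - {"tx": 2.48, "ty": 4.1, "tz": 0, "rx": 0, "ry": 0, "rz": 0, "gripper": 1}
    - {"tx": 2.48, "ty": 4.1, "tz": 0, "rx": 0, "ry": 0, "rz": 0, "gripper": 1}
    - {"tx": 2.48, "ty": 4.1, "tz": 0, "rx": 0, "ry": 0, "rz": 0, "gripper": 1}
    - {"tx": 2.48, "ty": 4.1, "tz": 0, "rx": 0, "ry": 0, "rz": 0, "gripper": 1}
    - {"tx": 2.48, "ty": 4.1, "tz": 0, "rx": 0, "ry": 0, "rz": 0, "gripper": 1}

```text
clock: 26.2
eef_pos: [435.4, 334.6, 257.0]
tcp_rot: [-3.14, -0.001, 3.07]
contact_force: [1.2, 0.6, -0.4]
opening: 1.0
```

Emit:
move_arm:
  increments:
    - {"tx": 0, "ty": 0, "tz": 3.9, "rx": 0, "ry": 0, "rz": 4.35, "gripper": 1}
    - {"tx": 0, "ty": 0, "tz": 3.9, "rx": 0, "ry": 0, "rz": 4.35, "gripper": 1}
    - {"tx": 0, "ty": 0, "tz": 3.9, "rx": 0, "ry": 0, "rz": 0, "gripper": 1}
    - {"tx": 0, "ty": 0, "tz": 3.9, "rx": 0, "ry": 0, "rz": 0, "gripper": 1}
    - {"tx": 0, "ty": 0, "tz": 0, "rx": 0, "ry": 0, "rz": 0, "gripper": 1}
    - {"tx": 0, "ty": 0, "tz": 0, "rx": 0, "ry": 0, "rz": 0, "gripper": 1}

```text
clock: 26.8
eef_pos: [436.4, 332.9, 101.7]
tcp_rot: [-3.139, -0.002, 2.918]
contact_force: [0.4, -0.6, 0.5]
opening: 1.001
```

```bash
python3 hov.py 436.5 333.4 55 b3
```

```text
[  279   124    80   170 12317] [436.3 333.6] [ 50.3 125.2] 77.3 z 55.3
at [437.4 333.6 103.1] [180.    0.  167.2] F [0.7 0.3 0.9] open 1.004 t 26.9
total cm [ 0.09 -0.04  8.71] rows 2 each [ 0.04 -0.02  4.35]
```

Emit:
move_arm:
  increments:
    - {"tx": 0.1, "ty": 0, "tz": 4.2, "rx": 0, "ry": 0, "rz": 0, "gripper": 1}
    - {"tx": 0, "ty": 0, "tz": 4.1, "rx": 0, "ry": 0, "rz": 0, "gripper": 1}
    - {"tx": 0, "ty": 0, "tz": 0, "rx": 0, "ry": 0, "rz": 0, "gripper": 1}
    - {"tx": 0, "ty": 0, "tz": 0, "rx": 0, "ry": 0, "rz": 0, "gripper": -1}
    - {"tx": 0, "ty": 0, "tz": 0, "rx": 0, "ry": 0, "rz": 0, "gripper": -1}
    - {"tx": 0, "ty": 0, "tz": 0, "rx": 0, "ry": 0, "rz": 0, "gripper": -1}
    - {"tx": 0, "ty": 0, "tz": 0, "rx": 0, "ry": 0, "rz": 0, "gripper": -1}
    - {"tx": 0, "ty": 0, "tz": 0, "rx": 0, "ry": 0, "rz": 0, "gripper": -1}

```text
clock: 27.65
eef_pos: [437.7, 334.8, 22.2]
tcp_rot: [3.138, 0.003, 2.918]
contact_force: [0.0, -0.2, 9.4]
opening: 0.582
```

Emit:
move_arm:
  increments:
    - {"tx": 0, "ty": 0, "tz": -2, "rx": 0, "ry": 0, "rz": 0, "gripper": -1}
    - {"tx": 0, "ty": 0, "tz": -4, "rx": 0, "ry": 0, "rz": 0, "gripper": -1}
    - {"tx": 0, "ty": 0, "tz": -4, "rx": 0, "ry": 0, "rz": 0, "gripper": -1}
    - {"tx": 0, "ty": 0, "tz": -4, "rx": 0, "ry": 0, "rz": 0, "gripper": -1}
    - {"tx": 0, "ty": 0, "tz": 0, "rx": 0, "ry": 0, "rz": -4.4, "gripper": -1}
    - {"tx": 0, "ty": 0, "tz": 0, "rx": 0, "ry": 0, "rz": -4.4, "gripper": -1}
    - {"tx": -3.1, "ty": -3.76, "tz": 0, "rx": 0, "ry": 0, "rz": 0, "gripper": -1}
    - {"tx": -3.1, "ty": -3.76, "tz": 0, "rx": 0, "ry": 0, "rz": 0, "gripper": -1}
    - {"tx": -3.1, "ty": -3.76, "tz": 0, "rx": 0, "ry": 0, "rz": 0, "gripper": -1}
    - {"tx": -3.1, "ty": -3.76, "tz": 0, "rx": 0, "ry": 0, "rz": 0, "gripper": -1}
    - {"tx": -3.1, "ty": -3.76, "tz": 0, "rx": 0, "ry": 0, "rz": 0, "gripper": -1}
    - {"tx": 0, "ty": 0, "tz": 0, "rx": 0, "ry": 0, "rz": 0, "gripper": -1}

```text
clock: 28.85
eef_pos: [581.2, 130.8, 161.4]
tcp_rot: [-3.141, 0.005, 3.068]
contact_force: [0.1, 1.5, -2.8]
opening: 0.577
```

```bash
python3 held.py 680.4 126 g4; python3 -c "
from h import *
to(578.7,135,139)"
```

```text
cork [  263   152   104   192 17317] rect [567.5 130. ] [39.2 89.9] 85.8 z 194.5 tool x range [-30.6  56. ] y [-22.7  15.5] tz -33.6
top slope [ 0.0026 -0.0034]
at [579.4 132.8 160.9] [1.800e+02 1.000e-01 1.758e+02] F [-1.1  0.1 -3.3] open 0.576 t 28.9
total cm [0. 0. 0.] rows 0 each [0. 0. 0.]
at [579.4 132.8 160.9] [1.800e+02 1.000e-01 1.758e+02] F [-1.1  0.1 -3.3] open 0.576 t 28.9
total cm [0.09 0.22 2.19] rows 1 each [0.09 0.22 2.19]
```

Emit:
move_arm:
  increments:
    - {"tx": 0, "ty": 0, "tz": 2.2, "rx": 0, "ry": 0, "rz": -0.2, "gripper": -1}
    - {"tx": 0, "ty": 0, "tz": 0, "rx": 0, "ry": 0, "rz": 0, "gripper": -1}
    - {"tx": 0, "ty": 0, "tz": 0, "rx": 0, "ry": 0, "rz": 0, "gripper": -1}
    - {"tx": 0, "ty": 0, "tz": 0, "rx": 0, "ry": 0, "rz": 0, "gripper": -1}

```text
clock: 29.3
eef_pos: [577.7, 136.0, 138.5]
tcp_rot: [3.141, 0.001, 3.076]
contact_force: [-0.5, 0.9, -2.8]
opening: 0.578
```

```bash
python3 held.py 680.4 126 g5; python3 -c "
from h import *
to(578.7,135,139)"
```

```text
cork [  263   152   104   192 17335] rect [563.7 135.1] [39.1 89.5] 86.4 z 171.6 tool x range [-28.4  58.1] y [-20.8  17.4] tz -33.2
top slope [-0.0008 -0.0028]
at [577.8 136.  138.4] [1.800e+02 1.000e-01 1.763e+02] F [-0.  -0.8 -3.4] open 0.58 t 29.4
total cm [0. 0. 0.] rows 0 each [0. 0. 0.]
at [577.8 136.  138.4] [1.800e+02 1.000e-01 1.763e+02] F [-0.  -0.8 -3.4] open 0.58 t 29.4
total cm [-0.1  -0.09 -0.06] rows 1 each [-0.1  -0.09 -0.06]
```

Emit:
move_arm:
  increments:
    - {"tx": -1.5, "ty": -0.1, "tz": 0, "rx": 0, "ry": 0, "rz": 0.3, "gripper": -1}
    - {"tx": -1, "ty": 0, "tz": 0, "rx": 0, "ry": 0, "rz": 0, "gripper": -1}
    - {"tx": -0.4, "ty": 0, "tz": 0, "rx": 0, "ry": 0, "rz": 0, "gripper": -1}
    - {"tx": -0.4, "ty": 0, "tz": 0, "rx": 0, "ry": 0, "rz": 0, "gripper": -1}
    - {"tx": -0.3, "ty": 0, "tz": 0, "rx": 0, "ry": 0, "rz": 0, "gripper": -1}
    - {"tx": 0, "ty": 0, "tz": 0, "rx": 0, "ry": 0, "rz": 0, "gripper": -1}

```text
clock: 29.95
eef_pos: [613.0, 131.7, 137.1]
tcp_rot: [-3.141, -0.001, 3.07]
contact_force: [-0.7, 0.1, -3.6]
opening: 0.577
```

Emit:
move_arm:
  increments:
    - {"tx": -0.3, "ty": 0, "tz": 0, "rx": 0, "ry": 0, "rz": 0, "gripper": -1}
    - {"tx": -0.2, "ty": 0, "tz": 0, "rx": 0, "ry": 0, "rz": 0, "gripper": -1}
    - {"tx": 0, "ty": 0, "tz": 0, "rx": 0, "ry": 0, "rz": 0, "gripper": -1}

```text
clock: 30.25
eef_pos: [617.8, 131.3, 137.0]
tcp_rot: [-3.141, -0.001, 3.07]
contact_force: [-4.0, -0.4, -2.2]
opening: 0.578
```

Emit:
move_arm:
  increments:
    - {"tx": -0.2, "ty": 0, "tz": 0, "rx": 0, "ry": 0, "rz": 0, "gripper": -1}
    - {"tx": 0, "ty": 0, "tz": 0, "rx": 0, "ry": 0, "rz": 0, "gripper": -1}
    - {"tx": 0, "ty": 0, "tz": 0, "rx": 0, "ry": 0, "rz": 0, "gripper": -1}

```text
clock: 30.55
eef_pos: [618.8, 131.2, 136.7]
tcp_rot: [-3.141, -0.003, 3.07]
contact_force: [-6.4, 0.7, -2.5]
opening: 0.576
```

Emit:
move_arm:
  increments:
    - {"tx": -0.15, "ty": 0, "tz": 0, "rx": 0, "ry": 0, "rz": 0, "gripper": -1}
    - {"tx": 0, "ty": 0, "tz": 0.5, "rx": 0, "ry": 0, "rz": 0, "gripper": -1}
    - {"tx": 0, "ty": 0, "tz": 0.5, "rx": 0, "ry": 0, "rz": 0, "gripper": -1}
    - {"tx": 0, "ty": 0, "tz": 0.3, "rx": 0, "ry": 0, "rz": 0, "gripper": -1}
    - {"tx": 0, "ty": 0, "tz": 0.1, "rx": 0, "ry": 0, "rz": 0, "gripper": -1}
    - {"tx": 0, "ty": 0, "tz": 0, "rx": 0, "ry": 0, "rz": 0, "gripper": -1}
    - {"tx": 0, "ty": 0, "tz": 0, "rx": 0, "ry": 0, "rz": 0, "gripper": -1}

```text
clock: 31.25
eef_pos: [618.9, 131.1, 122.8]
tcp_rot: [-3.141, -0.006, 3.07]
contact_force: [-14.8, -0.0, 3.2]
opening: 0.576
```

Emit:
move_arm:
  increments:
    - {"tx": 0, "ty": 0, "tz": 0.2, "rx": 0, "ry": 0, "rz": 0, "gripper": -1}
    - {"tx": 0, "ty": 0, "tz": 0.1, "rx": 0, "ry": 0, "rz": 0, "gripper": -1}
    - {"tx": 0, "ty": 0, "tz": 0, "rx": 0, "ry": 0, "rz": 0, "gripper": -1}

```text
clock: 31.55
eef_pos: [618.8, 131.1, 121.8]
tcp_rot: [-3.141, -0.006, 3.07]
contact_force: [-22.0, 0.3, 21.6]
opening: 0.58
```

Emit:
move_arm:
  increments:
    - {"tx": 0, "ty": 0, "tz": 0.2, "rx": 0, "ry": 0, "rz": 0, "gripper": -1}
    - {"tx": 0, "ty": 0, "tz": 0, "rx": 0, "ry": 0, "rz": 0, "gripper": -1}
    - {"tx": 0, "ty": 0, "tz": 0, "rx": 0, "ry": 0, "rz": 0, "gripper": -1}

```text
clock: 31.85
eef_pos: [618.3, 131.2, 120.2]
tcp_rot: [-3.141, -0.006, 3.07]
contact_force: [-25.5, 0.4, 26.8]
opening: 0.578
```

Emit:
move_arm:
  increments:
    - {"tx": 0, "ty": 0, "tz": 0, "rx": 0, "ry": 0, "rz": 0, "gripper": 1}
    - {"tx": 0, "ty": 0, "tz": 0, "rx": 0, "ry": 0, "rz": 0, "gripper": 1}
    - {"tx": 0, "ty": 0, "tz": 0, "rx": 0, "ry": 0, "rz": 0, "gripper": 1}
    - {"tx": 0, "ty": 0, "tz": -3, "rx": 0, "ry": 0, "rz": 0, "gripper": 1}
    - {"tx": 0, "ty": 0, "tz": -4, "rx": 0, "ry": 0, "rz": 0, "gripper": 1}
    - {"tx": 0, "ty": 0, "tz": -4, "rx": 0, "ry": 0, "rz": 0, "gripper": 1}
    - {"tx": 0, "ty": 0, "tz": -3, "rx": 0, "ry": 0, "rz": 0, "gripper": 1}
    - {"tx": 0, "ty": 0, "tz": 0, "rx": 0, "ry": 0, "rz": 0, "gripper": 1}
    - {"tx": 0, "ty": 0, "tz": 0, "rx": 0, "ry": 0, "rz": 0, "gripper": 1}

```text
clock: 32.75
eef_pos: [622.5, 131.1, 258.7]
tcp_rot: [3.141, 0.002, 3.07]
contact_force: [0.4, -0.2, -0.3]
opening: 0.999
```

```bash
sed -i 's/^to(.*/to(560,330,200,176)/' seat.py; python3 seat.py s3
```

```text
wrist [ 122  119   65  128 5707] [607.2  -9.9] [ 40.7 116.1] 86.3 z 153.9 slope [ 0.023 -0.002]
wrist [ 291  119   48  127 5670] [616.3 129.6] [ 39.7 114.3] 86.0 z 153.7 slope [ 0.025 -0.004]
wrist [   0  121   37  126 2434] [ 602.3 -132.9] [ 33.2 118.3] 71.3 z 154.4 slope [0.027 0.007]
wrist [156 249  15  11 110] [667.4 -13.4] [13.9  6.3] 83.4 z 164.5 slope [0.252 0.048]
wrist [  1 250  18  10 127] [ 661.2 -166.7] [ 7.2 40.8] 12.1 z 164.9 slope [-0.127  0.485]
side [334 142  40  16 385] [614.7 132.4] [ 54.6 120.2] 89.2 z 154.7 slope [ 0.02  -0.025]
side [344 174  44  17 440] [603.2  -9.4] [ 51.6 115.4] 83.6 z 154.7 slope [ 0.015 -0.021]
side [357 211  47  19 527] [ 592.5 -146.4] [ 47.3 112.7] 85.3 z 154.4 slope [ 0.021 -0.026]
scene [394 220  23  33 552] [605.3 131.5] [ 41.4 102.4] 85.9 z 153.0 slope [ 0.028 -0.001]
scene [280 222  19  34 542] [ 585.6 -146.7] [ 40.5 100.5] 85.3 z 153.1 slope [ 0.026 -0.002]
scene [338 222  19  32 536] [595.6  -7.4] [41.2 98. ] 87.1 z 153.3 slope [ 0.024 -0.003]
at [621.2 130.9 256.6] [-1.800e+02 -1.000e-01  1.759e+02] F [-0.1 -0.2 -0.2] open 0.998 t 32.9
total cm [ 7.51 19.42  5.66] rows 5 each [1.5  3.88 1.13]
turn [-0.04 -0.13 -0.09] rows 1 each [-0.04 -0.13 -0.09]
```

View pics/s3.png

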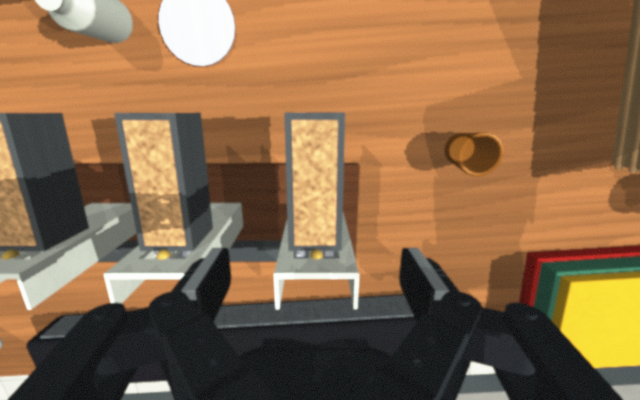

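All three arms are seated, with the catches showing at (12,255), (165,255) and (318,255). Next I look at the tealight, which stands upright at pixel (482,153).

Emit:
move_arm:
  increments:
    - {"tx": 1.5, "ty": 3.88, "tz": 0, "rx": 0, "ry": 0, "rz": 0, "gripper": 1}
    - {"tx": 1.5, "ty": 3.88, "tz": 0, "rx": 0, "ry": 0, "rz": 0, "gripper": 1}
    - {"tx": 1.5, "ty": 3.88, "tz": 0, "rx": 0, "ry": 0, "rz": 0, "gripper": 1}
    - {"tx": 1.5, "ty": 3.88, "tz": 0, "rx": 0, "ry": 0, "rz": 0, "gripper": 1}
    - {"tx": 1.5, "ty": 3.88, "tz": 1, "rx": 0, "ry": 0, "rz": 0, "gripper": 1}
    - {"tx": 0, "ty": 0, "tz": 4, "rx": 0, "ry": 0, "rz": 0, "gripper": 1}
    - {"tx": 0, "ty": 0, "tz": 0, "rx": 0, "ry": 0, "rz": 0, "gripper": 1}
    - {"tx": 0, "ty": 0, "tz": 0, "rx": 0, "ry": 0, "rz": 0, "gripper": 1}

```text
clock: 33.7
eef_pos: [560.1, 329.2, 207.0]
tcp_rot: [-3.139, -0.003, 3.07]
contact_force: [-0.9, 0.4, 0.7]
opening: 0.997
```

```bash
cat > tea.py <<'E'
from h import *
c,p,d=grab('wrist','t1'); W=cloud(c,d); x,y,z=W[...,0],W[...,1],W[...,2]
for q in r.cut_out('tealight_mid','wrist')[:2]:
    m=q['mask']; print(q['confidence'],q['bbox']); P=W[m&(z>40)&(z<62)]
    if len(P)>20:
        (a,b),rad=cv2.minEnclosingCircle(np.float32(P[:,:2])); print('rim',len(P),a,b,rad,np.percentile(P[:,2],[50,95])); print(cv2.minAreaRect(np.float32(P[:,:2])))
for q in r.place_of('tealight_mid','wrist')[:2]:
    # ray to z=27.5
    m,R,t=c; v,u=q['location']; D=R.T@np.array([(u-m['cx'])/m['fx'],(v-m['cy'])/m['fy'],1]); C=-R.T@t
    print(q['confidence'],q['location'],C+D*(27.5-C[2])/D[2])
to(618,330,25,176)
E
python3 tea.py
```

```text
0.75 [293.3, 200.7, 344.7, 254.4]
rim 914 619.7195434570312 328.43817138671875 26.76919174194336 [53.10270356 54.92862657]
((618.937744140625, 328.5085754394531), (51.76211929321289, 52.14905548095703), 21.319059371948242)
0.9 [222.7, 317.9] [619.42390307 326.48228061  27.5       ]
0.33 [90.1, 14.2] [448.6723017   21.11101182  27.5       ]
at [562.  329.5 209.8] [1.799e+02 1.000e-01 1.758e+02] F [ 0.5  0.1 -0.6] open 0.998 t 33.9
total cm [-5.55  0.43 18.49] rows 4 each [-1.39  0.11  4.62]
turn [ 0.05  0.09 -0.15] rows 1 each [ 0.05  0.09 -0.15]
```

View pics/t1.png

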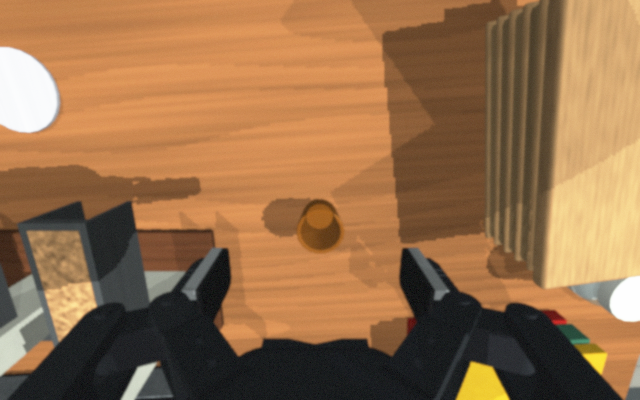

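Emit:
move_arm:
  increments:
    - {"tx": -2.8, "ty": 0.2, "tz": 4, "rx": 0, "ry": 0, "rz": 0, "gripper": 1}
    - {"tx": -2.8, "ty": 0.2, "tz": 4, "rx": 0, "ry": 0, "rz": 0, "gripper": 1}
    - {"tx": 0, "ty": 0, "tz": 3, "rx": 0, "ry": 0, "rz": 0, "gripper": 1}
    - {"tx": 0, "ty": 0, "tz": 0, "rx": 0, "ry": 0, "rz": 0, "gripper": 1}
    - {"tx": 0, "ty": 0, "tz": 0, "rx": 0, "ry": 0, "rz": 0, "gripper": 1}
    - {"tx": 0, "ty": 0, "tz": 0, "rx": 0, "ry": 0, "rz": 0, "gripper": 1}
  squeeze: 30

```text
clock: 34.45
eef_pos: [618.3, 330.5, 101.2]
tcp_rot: [3.14, 0.003, 3.07]
contact_force: [0.1, -0.1, 0.6]
opening: 0.995
```

```bash
cat > rim.py <<'E'
from h import *
import sys
X,Y,Z=map(float,sys.argv[1:4]); c,p,d=grab('wrist',sys.argv[4]); W=cloud(c,d)
P=W[(abs(W[...,0]-X)<40)&(abs(W[...,1]-Y)<32)&(abs(W[...,2]-Z)<5)]
print('rim',len(P),cv2.minEnclosingCircle(np.float32(P[:,:2])),'z',np.median(P[:,2]),np.percentile(P[:,2],98)) if len(P)>20 else print(len(P))
to(X,Y,20,176)
E
python3 rim.py 619 328.5 53 t2
```

```text
rim 1739 ((619.48876953125, 328.4098205566406), 26.777423858642578) z 53.64568042645765 55.14174437697091
at [618.3 330.6 101.2] [179.9   0.2 175.9] F [0.6 0.6 0.8] open 0.999 t 34.5
total cm [-0.06 -0.22  8.12] rows 2 each [-0.03 -0.11  4.06]
turn [ 0.12  0.19 -0.09] rows 1 each [ 0.12  0.19 -0.09]
```

Emit:
move_arm:
  increments:
    - {"tx": 0, "ty": 0, "tz": 4.1, "rx": 0, "ry": 0, "rz": 0, "gripper": 1}
    - {"tx": 0, "ty": 0, "tz": 4.1, "rx": 0, "ry": 0, "rz": 0, "gripper": 1}
    - {"tx": 0, "ty": 0, "tz": 0, "rx": 0, "ry": 0, "rz": 0, "gripper": 1}
    - {"tx": 0, "ty": 0, "tz": 0, "rx": 0, "ry": 0, "rz": 0, "gripper": -1}
    - {"tx": 0, "ty": 0, "tz": 0, "rx": 0, "ry": 0, "rz": 0, "gripper": -1}
    - {"tx": 0, "ty": 0, "tz": 0, "rx": 0, "ry": 0, "rz": 0, "gripper": -1}
    - {"tx": 0, "ty": 0, "tz": 0, "rx": 0, "ry": 0, "rz": 0, "gripper": -1}
    - {"tx": 0, "ty": 0, "tz": 0, "rx": 0, "ry": 0, "rz": 0, "gripper": -1}
    - {"tx": 0, "ty": 0, "tz": 0, "rx": 0, "ry": 0, "rz": 0, "gripper": -1}

```text
clock: 35.4
eef_pos: [618.9, 330.9, 19.7]
tcp_rot: [3.139, 0.004, 3.07]
contact_force: [-0.7, -0.2, 5.8]
opening: 0.616
```

Emit:
move_arm:
  increments:
    - {"tx": 0, "ty": 0, "tz": -2, "rx": 0, "ry": 0, "rz": 0, "gripper": -1}
    - {"tx": 0, "ty": 0, "tz": -4, "rx": 0, "ry": 0, "rz": 0, "gripper": -1}
    - {"tx": 0, "ty": 0, "tz": -4, "rx": 0, "ry": 0, "rz": 0, "gripper": -1}
    - {"tx": 0, "ty": 0, "tz": -4, "rx": 0, "ry": 0, "rz": 0, "gripper": -1}
    - {"tx": 0, "ty": 0, "tz": -4, "rx": 0, "ry": 0, "rz": 0, "gripper": -1}
    - {"tx": 0, "ty": 0, "tz": 0, "rx": 0, "ry": 0, "rz": 0, "gripper": -1}
    - {"tx": 0, "ty": 0, "tz": 0, "rx": 0, "ry": 0, "rz": 0, "gripper": -1}

```text
clock: 36.1
eef_pos: [617.9, 330.4, 199.2]
tcp_rot: [3.139, 0.004, 3.07]
contact_force: [-0.5, 0.0, -2.2]
opening: 0.616
```

```bash
python3 -c "
from h import *
to(615,131.2,200,176)"
```

```text
at [617.9 330.4 199.2] [179.9   0.2 175.9] F [-0.5  0.  -2.2] open 0.616 t 36.1
total cm [ -1.13 -19.89  -0.12] rows 5 each [-0.23 -3.98 -0.02]
turn [ 0.14  0.22 -0.08] rows 1 each [ 0.14  0.22 -0.08]
```

Emit:
move_arm:
  increments:
    - {"tx": -0.15, "ty": -2, "tz": 0, "rx": 0, "ry": 0, "rz": 0, "gripper": -1}
    - {"tx": -0.2, "ty": -3.5, "tz": 0, "rx": 0, "ry": 0, "rz": 0, "gripper": -1}
    - {"tx": -0.2, "ty": -3.5, "tz": 0, "rx": 0, "ry": 0, "rz": 0, "gripper": -1}
    - {"tx": -0.2, "ty": -3.5, "tz": 0, "rx": 0, "ry": 0, "rz": 0, "gripper": -1}
    - {"tx": -0.2, "ty": -3.5, "tz": 0, "rx": 0, "ry": 0, "rz": 0, "gripper": -1}
    - {"tx": -0.15, "ty": -2.5, "tz": 0, "rx": 0, "ry": 0, "rz": 0, "gripper": -1}
    - {"tx": -0.03, "ty": -1.39, "tz": 0, "rx": 0, "ry": 0, "rz": 0, "gripper": -1}
    - {"tx": 0, "ty": 0, "tz": 0, "rx": 0, "ry": 0, "rz": 0, "gripper": -1}
    - {"tx": 0, "ty": 0, "tz": 1, "rx": 0, "ry": 0, "rz": 0, "gripper": -1}
    - {"tx": 0, "ty": 0, "tz": 1, "rx": 0, "ry": 0, "rz": 0, "gripper": -1}
    - {"tx": 0, "ty": 0, "tz": 0, "rx": 0, "ry": 0, "rz": 0, "gripper": -1}
    - {"tx": 0, "ty": 0, "tz": 0, "rx": 0, "ry": 0, "rz": 0, "gripper": -1}

```text
clock: 37.3
eef_pos: [613.8, 131.6, 175.4]
tcp_rot: [-3.141, -0.001, 3.071]
contact_force: [-0.1, 0.2, -1.5]
opening: 0.611
```

Emit:
move_arm:
  increments:
    - {"tx": 0, "ty": 0, "tz": 0.3, "rx": 0, "ry": 0, "rz": 0, "gripper": -1}
    - {"tx": 0, "ty": 0, "tz": 0, "rx": 0, "ry": 0, "rz": 0, "gripper": -1}
    - {"tx": 0, "ty": 0, "tz": 0, "rx": 0, "ry": 0, "rz": 0, "gripper": -1}

```text
clock: 37.6
eef_pos: [614.4, 131.4, 174.1]
tcp_rot: [3.141, 0.001, 3.071]
contact_force: [-1.8, 1.2, 6.1]
opening: 0.615
```

```bash
python3 rim.py 615 130 207 t3
```

```text
rim 5565 ((610.3994140625, 129.63916015625), 32.58725357055664) z 207.94387089970797 210.66723476905435
at [614.4 131.4 174.1] [180.    0.  175.9] F [-3.1  1.   5.1] open 0.614 t 37.6
total cm [-0.06 -0.14 15.41] rows 4 each [-0.01 -0.04  3.85]
turn [ 0.04  0.05 -0.06] rows 1 each [ 0.04  0.05 -0.06]
```

View pics/t3.png

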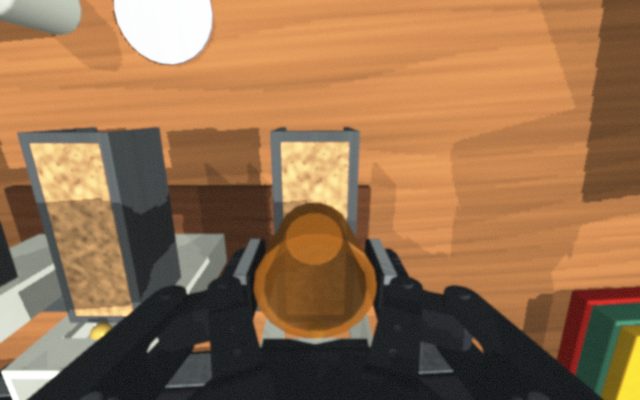

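The cup is centred on the arm at column 315 and touching it (about 6 N), so I release it.

Emit:
move_arm:
  increments:
    - {"tx": 0, "ty": 0, "tz": -0.1, "rx": 0, "ry": 0, "rz": 0, "gripper": -1}
    - {"tx": 0, "ty": 0, "tz": 0, "rx": 0, "ry": 0, "rz": 0, "gripper": 0.4}
    - {"tx": 0, "ty": 0, "tz": 0, "rx": 0, "ry": 0, "rz": 0, "gripper": 1}
    - {"tx": 0, "ty": 0, "tz": 0, "rx": 0, "ry": 0, "rz": 0, "gripper": 1}
    - {"tx": 0, "ty": 0, "tz": 0, "rx": 0, "ry": 0, "rz": 0, "gripper": 1}
    - {"tx": 0, "ty": 0, "tz": -2, "rx": 0, "ry": 0, "rz": 0, "gripper": 1}
    - {"tx": 0, "ty": 0, "tz": -4, "rx": 0, "ry": 0, "rz": 0, "gripper": 1}
    - {"tx": 0, "ty": 0, "tz": -4, "rx": 0, "ry": 0, "rz": 0, "gripper": 1}
    - {"tx": 0, "ty": 0, "tz": -2, "rx": 0, "ry": 0, "rz": 0, "gripper": 1}
    - {"tx": 0, "ty": 0, "tz": 0, "rx": 0, "ry": 0, "rz": 0, "gripper": 1}
    - {"tx": 0, "ty": 0, "tz": 0, "rx": 0, "ry": 0, "rz": 0, "gripper": 1}

```text
clock: 38.75
eef_pos: [614.0, 130.7, 294.0]
tcp_rot: [3.142, 0.0, 3.07]
contact_force: [0.5, 0.5, -0.8]
opening: 1.0
```

```bash
python3 rim.py 615 130 208 t4; python3 -c "
from h import *
to(433,-101,280,176)"
```

```text
rim 1207 ((613.5125732421875, 128.48570251464844), 26.823081970214844) z 207.58386685439143 209.4832544617237
at [613.5 130.6 293.1] [-1.800e+02 -1.000e-01  1.759e+02] F [-0.7  0.7 -0.8] open 1.0 t 38.8
total cm [-0.19 -0.04 27.31] rows 6 each [-0.03 -0.01  4.55]
turn [-0.03 -0.09 -0.09] rows 1 each [-0.03 -0.09 -0.09]
at [613.5 130.6 293.1] [-1.800e+02 -1.000e-01  1.759e+02] F [-0.7  0.7 -0.8] open 1.0 t 38.8
total cm [ 16.35 -24.39   1.34] rows 6 each [ 2.73 -4.06  0.22]
turn [-0.03 -0.09 -0.09] rows 1 each [-0.03 -0.09 -0.09]
```

Emit:
move_arm:
  increments:
    - {"tx": 2.73, "ty": -4.06, "tz": 0, "rx": 0, "ry": 0, "rz": 0, "gripper": 1}
    - {"tx": 2.73, "ty": -4.06, "tz": 0, "rx": 0, "ry": 0, "rz": 0, "gripper": 1}
    - {"tx": 2.73, "ty": -4.06, "tz": 0, "rx": 0, "ry": 0, "rz": 0, "gripper": 1}
    - {"tx": 2.73, "ty": -4.06, "tz": 0, "rx": 0, "ry": 0, "rz": 0, "gripper": 1}
    - {"tx": 2.73, "ty": -4.06, "tz": 0, "rx": 0, "ry": 0, "rz": 0, "gripper": 1}
    - {"tx": 2.73, "ty": -4.06, "tz": 0, "rx": 0, "ry": 0, "rz": 0, "gripper": 1}
    - {"tx": 0, "ty": 0, "tz": 3, "rx": 0, "ry": 0, "rz": -7.5, "gripper": 1}
    - {"tx": 0, "ty": 0, "tz": 3, "rx": 0, "ry": 0, "rz": -7.5, "gripper": 1}
    - {"tx": 0, "ty": 0, "tz": 3, "rx": 0, "ry": 0, "rz": -7.5, "gripper": 1}
    - {"tx": 0, "ty": 0, "tz": 3, "rx": 0, "ry": 0, "rz": -7.5, "gripper": 1}
    - {"tx": 0, "ty": 0, "tz": 2.5, "rx": 0, "ry": 0, "rz": 0, "gripper": 1}
    - {"tx": 0, "ty": 0, "tz": 0, "rx": 0, "ry": 0, "rz": 0, "gripper": 1}

```text
clock: 40.0
eef_pos: [429.9, -99.8, 145.4]
tcp_rot: [3.136, -0.006, -2.69]
contact_force: [-0.7, 0.6, -0.1]
opening: 1.0
```

Emit:
move_arm:
  increments:
    - {"tx": 0, "ty": 0, "tz": 0, "rx": 0, "ry": 0, "rz": 0, "gripper": 1}
    - {"tx": 0, "ty": 0, "tz": 0, "rx": 0, "ry": 0, "rz": 0, "gripper": 1}

```text
clock: 40.2
eef_pos: [433.9, -100.7, 150.1]
tcp_rot: [-3.141, 0.001, -2.69]
contact_force: [0.6, 1.0, -0.1]
opening: 1.001
```

```bash
python3 rim.py 433 -101 91 v1; python3 -c "
from h import *
to(433,-101,27,206)"
```

```text
rim 946 ((434.4235534667969, -102.79134368896484), 13.527751922607422) z 90.92760020474097 92.22205665349048
at [ 434.2 -100.7  150.3] [-1.799e+02  1.000e-01 -1.541e+02] F [0.  0.4 0.6] open 0.999 t 40.2
total cm [ 0.14  0.04 13.03] rows 3 each [0.05 0.01 4.34]
turn [-0.04  0.09 29.9 ] rows 4 each [-0.01  0.02  7.48]
at [ 434.2 -100.7  150.3] [-1.799e+02  1.000e-01 -1.541e+02] F [0.  0.4 0.6] open 0.999 t 40.2
total cm [ 0.13  0.04 12.33] rows 3 each [0.04 0.01 4.11]
turn [-0.06  0.08 -0.1 ] rows 1 each [-0.06  0.08 -0.1 ]
```

View pics/v1.png

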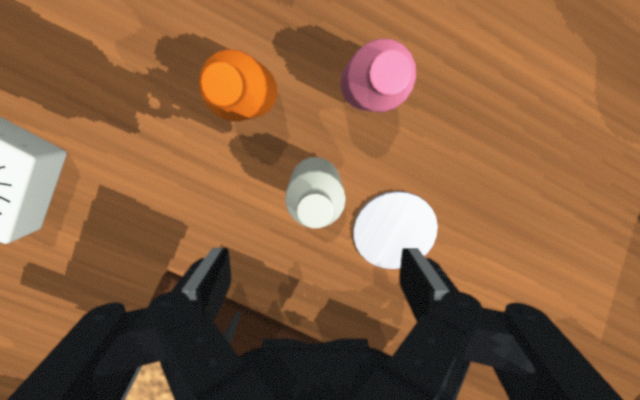

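Emit:
move_arm:
  increments:
    - {"tx": 0, "ty": 0, "tz": 4.5, "rx": 0, "ry": 0, "rz": 0, "gripper": 1}
    - {"tx": 0, "ty": 0, "tz": 4.5, "rx": 0, "ry": 0, "rz": 0, "gripper": 1}
    - {"tx": 0, "ty": 0, "tz": 3.3, "rx": 0, "ry": 0, "rz": 0, "gripper": 1}
    - {"tx": 0, "ty": 0, "tz": 0, "rx": 0, "ry": 0, "rz": 0, "gripper": 1}
    - {"tx": 0, "ty": 0, "tz": 0, "rx": 0, "ry": 0, "rz": 0, "gripper": 0.3}
    - {"tx": 0, "ty": 0, "tz": 0, "rx": 0, "ry": 0, "rz": 0, "gripper": -1}
    - {"tx": 0, "ty": 0, "tz": 0, "rx": 0, "ry": 0, "rz": 0, "gripper": -1}
    - {"tx": 0, "ty": 0, "tz": 0, "rx": 0, "ry": 0, "rz": 0, "gripper": -1}
    - {"tx": 0, "ty": 0, "tz": 0, "rx": 0, "ry": 0, "rz": 0, "gripper": -1}
    - {"tx": 0, "ty": 0, "tz": 0, "rx": 0, "ry": 0, "rz": 0, "gripper": -1}

```text
clock: 41.25
eef_pos: [435.0, -100.9, 28.4]
tcp_rot: [-3.139, 0.003, -2.689]
contact_force: [-0.8, 0.2, 7.5]
opening: 0.571
```

Emit:
move_arm:
  increments:
    - {"tx": 0, "ty": 0, "tz": -2, "rx": 0, "ry": 0, "rz": 0, "gripper": -1}
    - {"tx": 0, "ty": 0, "tz": -4, "rx": 0, "ry": 0, "rz": 0, "gripper": -1}
    - {"tx": 0, "ty": 0, "tz": -4, "rx": 0, "ry": 0, "rz": 0, "gripper": -1}
    - {"tx": 0, "ty": 0, "tz": -4, "rx": 0, "ry": 0, "rz": 0, "gripper": -1}
    - {"tx": 0, "ty": 0, "tz": -4, "rx": 0, "ry": 0, "rz": 0, "gripper": -1}
    - {"tx": 0, "ty": 0, "tz": 0, "rx": 0, "ry": 0, "rz": 0, "gripper": -1}
    - {"tx": 0, "ty": 0, "tz": 0, "rx": 0, "ry": 0, "rz": 0, "gripper": -1}

```text
clock: 41.95
eef_pos: [433.9, -100.7, 208.0]
tcp_rot: [-3.139, 0.003, -2.689]
contact_force: [-0.6, 0.2, -2.5]
opening: 0.574
```

```bash
python3 -c "
from h import *
to(596,-146.8,205,206)"
```

```text
at [ 433.9 -100.7  208. ] [-179.9    0.2 -154.1] F [-0.6  0.2 -2.5] open 0.574 t 42.0
total cm [-12.56 -11.23   0.36] rows 4 each [-3.14 -2.81  0.09]
turn [-0.14  0.18 -0.09] rows 1 each [-0.14  0.18 -0.09]
```

Emit:
move_arm:
  increments:
    - {"tx": -1, "ty": -0.9, "tz": 0, "rx": 0, "ry": 0, "rz": 0, "gripper": -1}
    - {"tx": -2.5, "ty": -2.24, "tz": 0, "rx": 0, "ry": 0, "rz": 0, "gripper": -1}
    - {"tx": -3.2, "ty": -2.86, "tz": 0, "rx": 0, "ry": 0, "rz": 0, "gripper": -1}
    - {"tx": -3.2, "ty": -2.86, "tz": 0, "rx": 0, "ry": 0, "rz": 0, "gripper": -1}
    - {"tx": -1.8, "ty": -1.6, "tz": 0, "rx": 0, "ry": 0, "rz": 0, "gripper": -1}
    - {"tx": -0.86, "ty": -0.77, "tz": 0, "rx": 0, "ry": 0, "rz": 0, "gripper": -1}
    - {"tx": 0, "ty": 0, "tz": 0, "rx": 0, "ry": 0, "rz": 0, "gripper": -1}
    - {"tx": 0, "ty": 0, "tz": 1, "rx": 0, "ry": 0, "rz": 0, "gripper": -1}
    - {"tx": 0, "ty": 0, "tz": 1, "rx": 0, "ry": 0, "rz": 0, "gripper": -1}
    - {"tx": 0, "ty": 0, "tz": 0.1, "rx": 0, "ry": 0, "rz": 0, "gripper": -1}
    - {"tx": 0, "ty": 0, "tz": 0, "rx": 0, "ry": 0, "rz": 0, "gripper": -1}
    - {"tx": 0, "ty": 0, "tz": 0, "rx": 0, "ry": 0, "rz": 0, "gripper": -1}

```text
clock: 43.15
eef_pos: [595.3, -146.6, 185.6]
tcp_rot: [-3.141, 0.0, -2.689]
contact_force: [-0.6, -0.1, -1.3]
opening: 0.573
```

Emit:
move_arm:
  increments:
    - {"tx": 0, "ty": 0, "tz": 0.3, "rx": 0, "ry": 0, "rz": 0, "gripper": -1}
    - {"tx": 0, "ty": 0, "tz": 0, "rx": 0, "ry": 0, "rz": 0, "gripper": -1}
    - {"tx": 0, "ty": 0, "tz": 0, "rx": 0, "ry": 0, "rz": 0, "gripper": -1}

```text
clock: 43.45
eef_pos: [595.7, -146.7, 182.9]
tcp_rot: [-3.141, 0.001, -2.689]
contact_force: [-2.0, 0.3, 4.1]
opening: 0.575
```

```bash
python3 rim.py 597 -148 247 v2
```

```text
rim 3162 ((584.8316650390625, -151.49118041992188), 31.528602600097656) z 245.45749237957693 251.56303062820734
at [ 595.7 -146.8  182.9] [-180.     0.  -154.1] F [-1.7 -0.4  4.8] open 0.574 t 43.5
total cm [-0.06 -0.16 16.29] rows 4 each [-0.01 -0.04  4.07]
turn [-2.000e-02  4.000e-02  2.991e+01] rows 4 each [-0.01  0.01  7.48]
```

View pics/v2.png

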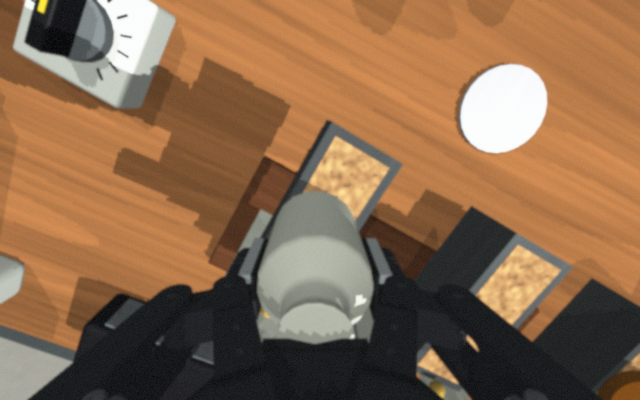

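The vase stands on the right-hand arm, on its centre line and with light contact, so I release it.

Emit:
move_arm:
  increments:
    - {"tx": 0, "ty": 0, "tz": -0.1, "rx": 0, "ry": 0, "rz": 0, "gripper": -1}
    - {"tx": 0, "ty": 0, "tz": 0, "rx": 0, "ry": 0, "rz": 0, "gripper": 0.4}
    - {"tx": 0, "ty": 0, "tz": 0, "rx": 0, "ry": 0, "rz": 0, "gripper": 1}
    - {"tx": 0, "ty": 0, "tz": 0, "rx": 0, "ry": 0, "rz": 0, "gripper": 1}
    - {"tx": 0, "ty": 0, "tz": 0, "rx": 0, "ry": 0, "rz": 0, "gripper": 1}
    - {"tx": 0, "ty": 0, "tz": -2, "rx": 0, "ry": 0, "rz": 0, "gripper": 1}
    - {"tx": 0, "ty": 0, "tz": -4, "rx": 0, "ry": 0, "rz": 0, "gripper": 1}
    - {"tx": 0, "ty": 0, "tz": -4, "rx": 0, "ry": 0, "rz": 0, "gripper": 1}
    - {"tx": 0, "ty": 0, "tz": -4, "rx": 0, "ry": 0, "rz": 0, "gripper": 1}
    - {"tx": 0, "ty": 0, "tz": 0, "rx": 0, "ry": 0, "rz": 0, "gripper": 1}
    - {"tx": 0, "ty": 0, "tz": 0, "rx": 0, "ry": 0, "rz": 0, "gripper": 1}

```text
clock: 44.6
eef_pos: [595.8, -146.8, 324.2]
tcp_rot: [-3.14, 0.002, -2.689]
contact_force: [0.3, 0.4, -0.6]
opening: 1.004
```

```bash
python3 rim.py 597 -148 247 v3; cat > chk.py <<'E'
from h import *
c,p,d=grab('side','chk'); W=cloud(c,d); x,y,z=W[...,0],W[...,1],W[...,2]
for nm,X,Y,zl,zh in [('vase top',597,-148,238,254),('tea top',614,129,200,216)]:
    P=W[(z>zl)&(z<zh)&(abs(x-X)<40)&(abs(y-Y)<40)]
    print(nm,len(P),cv2.minEnclosingCircle(np.float32(P[:,:2])) if len(P)>5 else '',np.percentile(P[:,2],[50,98]) if len(P)>5 else '')
P=W[(z>72)&(z<90)&(abs(x-560)<60)&(abs(y+393)<60)]; print('bar',cv2.minAreaRect(np.float32(P[:,:2])))
E
python3 chk.py; python3 -c "
from h import *
to(560,-391,300,175)"
```

```text
rim 817 ((592.00537109375, -149.37103271484375), 13.276052474975586) z 244.86908937641815 246.37246098807137
at [ 595.1 -146.5  322.7] [ 180.    -0.  -154.1] F [-0.3 -0.7 -0.2] open 1.002 t 44.6
total cm [-0.12 -0.22 30.27] rows 7 each [-0.02 -0.03  4.32]
turn [ 2.000e-02 -3.000e-02  2.991e+01] rows 4 each [ 0.   -0.01  7.48]
vase top 88 ((589.492431640625, -147.7255096435547), 13.919893264770508) [245.49756172 248.07289826]
tea top 131 ((610.8049926757812, 129.8056182861328), 28.985403060913086) [206.29285872 211.38626202]
bar ((556.2582397460938, -390.7320251464844), (15.852502822875977, 52.90389633178711), 86.83563232421875)
at [ 594.8 -146.5  322. ] [ 1.799e+02 -1.000e-01 -1.541e+02] F [-0.1  0.6 -0.7] open 0.999 t 44.7
total cm [ 13.81 -20.48   2.19] rows 6 each [ 2.3  -3.41  0.36]
turn [ 0.05 -0.1  30.92] rows 4 each [ 0.01 -0.03  7.73]
```

Emit:
move_arm:
  increments:
    - {"tx": 2.31, "ty": -3.44, "tz": 0, "rx": 0, "ry": 0, "rz": 0, "gripper": 1}
    - {"tx": 2.31, "ty": -3.44, "tz": 0, "rx": 0, "ry": 0, "rz": 0, "gripper": 1}
    - {"tx": 2.31, "ty": -3.44, "tz": 0, "rx": 0, "ry": 0, "rz": 0, "gripper": 1}
    - {"tx": 2.31, "ty": -3.44, "tz": 0, "rx": 0, "ry": 0, "rz": 0, "gripper": 1}
    - {"tx": 2.31, "ty": -3.44, "tz": 0, "rx": 0, "ry": 0, "rz": 0, "gripper": 1}
    - {"tx": 2.31, "ty": -3.44, "tz": 0, "rx": 0, "ry": 0, "rz": 0, "gripper": 1}
    - {"tx": 0, "ty": 0, "tz": 0, "rx": 0, "ry": 0, "rz": 8.45, "gripper": 1}
    - {"tx": 0, "ty": 0, "tz": 0, "rx": 0, "ry": 0, "rz": 8.45, "gripper": 1}
    - {"tx": 0, "ty": 0, "tz": 0, "rx": 0, "ry": 0, "rz": 8.45, "gripper": 1}
    - {"tx": 0, "ty": 0, "tz": 0, "rx": 0, "ry": 0, "rz": 8.45, "gripper": 1}
    - {"tx": 0, "ty": 0, "tz": 0, "rx": 0, "ry": 0, "rz": 8.45, "gripper": 1}

```text
clock: 45.8
eef_pos: [560.3, -392.5, 321.0]
tcp_rot: [3.141, -0.003, 2.85]
contact_force: [0.6, 1.0, 0.1]
opening: 1.002
```

Emit:
move_arm:
  increments:
    - {"tx": 0, "ty": 0, "tz": 1.5, "rx": 0, "ry": 0, "rz": 8.45, "gripper": 1}
    - {"tx": 0, "ty": 0, "tz": 1.5, "rx": 0, "ry": 0, "rz": 8.45, "gripper": 1}
    - {"tx": 0, "ty": 0, "tz": 1.5, "rx": 0, "ry": 0, "rz": 8.45, "gripper": 1}
    - {"tx": 0, "ty": 0, "tz": 1.5, "rx": 0, "ry": 0, "rz": 8.45, "gripper": 1}
    - {"tx": 0, "ty": 0, "tz": 1.5, "rx": 0, "ry": 0, "rz": 8.45, "gripper": 1}
    - {"tx": 0, "ty": 0, "tz": 0, "rx": 0, "ry": 0, "rz": 8.45, "gripper": 1}
    - {"tx": 0, "ty": 0, "tz": 0, "rx": 0, "ry": 0, "rz": 8.45, "gripper": 1}
    - {"tx": 0, "ty": 0, "tz": 0, "rx": 0, "ry": 0, "rz": 8.45, "gripper": 1}
    - {"tx": 0, "ty": 0, "tz": 0, "rx": 0, "ry": 0, "rz": 8.45, "gripper": 1}
    - {"tx": 0, "ty": 0, "tz": 0, "rx": 0, "ry": 0, "rz": 8.45, "gripper": 1}

```text
clock: 46.8
eef_pos: [560.2, -392.3, 246.1]
tcp_rot: [-3.139, -0.001, 1.376]
contact_force: [0.2, 0.1, 0.7]
opening: 1.0
```

Emit:
move_arm:
  increments:
    - {"tx": 0, "ty": 0, "tz": 0, "rx": 0, "ry": 0, "rz": 8.45, "gripper": 1}
    - {"tx": 0, "ty": 0, "tz": 0, "rx": 0, "ry": 0, "rz": 8.45, "gripper": 1}
    - {"tx": 0, "ty": 0, "tz": 0, "rx": 0, "ry": 0, "rz": 8.45, "gripper": 1}
    - {"tx": 0, "ty": 0, "tz": 0, "rx": 0, "ry": 0, "rz": 8.45, "gripper": 1}
    - {"tx": 0, "ty": 0, "tz": 0, "rx": 0, "ry": 0, "rz": 8.45, "gripper": 1}
    - {"tx": 0, "ty": 0, "tz": 0, "rx": 0, "ry": 0, "rz": 8.45, "gripper": 1}
    - {"tx": 0, "ty": 0, "tz": 0, "rx": 0, "ry": 0, "rz": 8.45, "gripper": 1}
    - {"tx": 0, "ty": 0, "tz": 0, "rx": 0, "ry": 0, "rz": 8.45, "gripper": 1}
    - {"tx": 0, "ty": 0, "tz": 0, "rx": 0, "ry": 0, "rz": 8.45, "gripper": 1}
    - {"tx": 0, "ty": 0, "tz": 0, "rx": 0, "ry": 0, "rz": 8.45, "gripper": 1}
    - {"tx": 0, "ty": 0, "tz": 0, "rx": 0, "ry": 0, "rz": 0, "gripper": 1}
    - {"tx": 0, "ty": 0, "tz": 0, "rx": 0, "ry": 0, "rz": 0, "gripper": 1}

```text
clock: 48.0
eef_pos: [560.5, -392.6, 246.9]
tcp_rot: [-3.141, 0.002, -0.089]
contact_force: [0.6, 0.1, -0.3]
opening: 1.001
```

```bash
sed -i 's/^to(.*/to(560,-392.6,60,-5.3)/' dial.py; python3 dial.py d3
```

```text
bar 592 [ 561. -392.   79.] ((559.8677978515625, -392.1462097167969), (13.486356735229492, 51.81597900390625), 85.08753967285156)
yellow 103 [ 546.9 -391.1   79.3]
red 10 [ 515.9 -388.7   40.2]
green 26 [ 542.4 -428.1   40.2]
box 4632 ((559.9033203125, -392.1414794921875), (99.818115234375, 99.68495178222656), 85.1111831665039)
at [ 560.6 -392.6  247.2] [-1.8e+02  1.0e-01 -5.1e+00] F [0.5 0.8 0.5] open 1.003 t 48.0
total cm [-0.04  0.02 18.72] rows 4 each [-0.01  0.01  4.68]
turn [-0.05  0.08  0.2 ] rows 1 each [-0.05  0.08  0.2 ]
```

Emit:
move_arm:
  increments:
    - {"tx": 0, "ty": 0, "tz": 4.5, "rx": 0, "ry": 0, "rz": 0, "gripper": 0}
    - {"tx": 0, "ty": 0, "tz": 4.5, "rx": 0, "ry": 0, "rz": 0, "gripper": 0}
    - {"tx": 0, "ty": 0, "tz": 4.5, "rx": 0, "ry": 0, "rz": 0, "gripper": 0}
    - {"tx": 0, "ty": 0, "tz": 4.5, "rx": 0, "ry": 0, "rz": 0, "gripper": 0}
    - {"tx": 0, "ty": 0, "tz": 0.7, "rx": 0, "ry": 0, "rz": 0, "gripper": 0}
    - {"tx": 0, "ty": 0, "tz": 0, "rx": 0, "ry": 0, "rz": 0, "gripper": -1}
    - {"tx": 0, "ty": 0, "tz": 0, "rx": 0, "ry": 0, "rz": 0, "gripper": -1}
    - {"tx": 0, "ty": 0, "tz": 0, "rx": 0, "ry": 0, "rz": 0, "gripper": -1}
    - {"tx": 0, "ty": 0, "tz": 0, "rx": 0, "ry": 0, "rz": 0, "gripper": -1}
    - {"tx": 0, "ty": 0, "tz": 0, "rx": 0, "ry": 0, "rz": 0, "gripper": -1}
  squeeze: 40

```text
clock: 49.05
eef_pos: [562.0, -391.3, 63.3]
tcp_rot: [-3.14, -0.001, -0.093]
contact_force: [2.4, 8.8, -5.8]
opening: 0.154
```

Emit:
move_arm:
  increments:
    - {"tx": 0, "ty": 0, "tz": 0, "rx": 0, "ry": 0, "rz": -7.64, "gripper": -1}
    - {"tx": 0, "ty": 0, "tz": 0, "rx": 0, "ry": 0, "rz": -7.64, "gripper": -1}
    - {"tx": 0, "ty": 0, "tz": 0, "rx": 0, "ry": 0, "rz": -7.64, "gripper": -1}
    - {"tx": 0, "ty": 0, "tz": 0, "rx": 0, "ry": 0, "rz": -7.64, "gripper": -1}
    - {"tx": 0, "ty": 0, "tz": 0, "rx": 0, "ry": 0, "rz": -7.64, "gripper": -1}
    - {"tx": 0, "ty": 0, "tz": 0, "rx": 0, "ry": 0, "rz": -7.64, "gripper": -1}
    - {"tx": 0, "ty": 0, "tz": 0, "rx": 0, "ry": 0, "rz": -7.64, "gripper": -1}
    - {"tx": 0, "ty": 0, "tz": 0, "rx": 0, "ry": 0, "rz": -7.64, "gripper": -1}
    - {"tx": 0, "ty": 0, "tz": 0, "rx": 0, "ry": 0, "rz": -7.64, "gripper": -1}
    - {"tx": 0, "ty": 0, "tz": 0, "rx": 0, "ry": 0, "rz": 0, "gripper": -1}
    - {"tx": 0, "ty": 0, "tz": 0, "rx": 0, "ry": 0, "rz": 0, "gripper": -1}

```text
clock: 50.15
eef_pos: [560.5, -388.2, 63.2]
tcp_rot: [-3.137, -0.005, 1.107]
contact_force: [-2.1, 22.0, 3.4]
opening: 0.15
```

Emit:
move_arm:
  increments:
    - {"tx": 0, "ty": 0, "tz": 0, "rx": 0, "ry": 0, "rz": 0, "gripper": 0}
    - {"tx": 0, "ty": 0, "tz": 0, "rx": 0, "ry": 0, "rz": 0, "gripper": 0}
    - {"tx": 0, "ty": 0, "tz": -1, "rx": 0, "ry": 0, "rz": 0, "gripper": 1}
    - {"tx": 0, "ty": 0, "tz": -4, "rx": 0, "ry": 0, "rz": 0, "gripper": 1}
    - {"tx": 0, "ty": 0, "tz": -4, "rx": 0, "ry": 0, "rz": 0, "gripper": 1}
    - {"tx": 0, "ty": 0, "tz": -4, "rx": 0, "ry": 0, "rz": 0, "gripper": 1}
    - {"tx": 0, "ty": 0, "tz": -4, "rx": 0, "ry": 0, "rz": 0, "gripper": 1}
    - {"tx": 0, "ty": 0, "tz": 0, "rx": 0, "ry": 0, "rz": 0, "gripper": 1}
    - {"tx": 0, "ty": 0, "tz": 0, "rx": 0, "ry": 0, "rz": 0, "gripper": 1}

```text
clock: 51.05
eef_pos: [561.7, -393.8, 234.2]
tcp_rot: [3.137, 0.001, 1.107]
contact_force: [0.2, 0.4, -0.4]
opening: 1.0
```

```bash
python3 dial.py d4; python3 seat.py s4 | grep -v '^wrist'; python3 chk.py
```

```text
bar 627 [ 560. -392.   79.] ((559.5939331054688, -392.3833923339844), (51.7716064453125, 12.950807571411133), 63.45983123779297)
yellow 113 [ 553.8 -404.6   79.6]
red 28 [ 519.9 -388.7   40.2]
green 13 [ 541.  -431.5   40.6]
box 4949 ((559.5855712890625, -392.6512145996094), (99.86988830566406, 99.78182983398438), 84.82350158691406)
at [ 561.  -393.2  232.3] [179.9   0.   63.4] F [ 0.1 -0.1 -1.3] open 1.005 t 51.1
total cm [ 0.02 -0.14 17.23] rows 4 each [ 0.   -0.03  4.31]
turn [ 9.000e-02 -3.000e-02  6.871e+01] rows 9 each [ 0.01 -0.    7.63]
side [344 175  44  16 412] [603.6  -9.5] [ 46.8 114.9] 82.8 z 154.7 slope [ 0.02  -0.017]
side [390 211  15  13 145] [ 632.3 -150.8] [42.  36.5] 84.3 z 155.2 slope [ 0.025 -0.018]
side [357 216  19  14 173] [ 553.7 -144.6] [36.9 44.8] 1.2 z 153.0 slope [ 0.014 -0.014]
scene [338 222  19  32 536] [595.6  -7.7] [41.1 97.1] 86.3 z 153.1 slope [0.025 0.001]
scene [398 238  19  15 181] [638.6 129.6] [41.6 32. ] 89.1 z 154.4 slope [-0.332 -0.06 ]
scene [280 246  18   9 118] [ 620.8 -149.2] [39.9 24.6] 87.2 z 153.9 slope [ 0.04  -0.005]
at [ 560.3 -392.6  230.1] [-179.9   -0.    63.4] F [-0.3 -0.4 -0.7] open 1.002 t 51.2
total cm [ 64.6  -32.36   3.09] rows 15 each [ 4.31 -2.16  0.21]
turn [-6.0000e-02 -1.2000e-01 -1.1258e+02] rows 14 each [-0.   -0.01 -8.04]
vase top 83 ((588.729736328125, -147.18869018554688), 13.949786186218262) [245.1817964  247.46983296]
tea top 0  
bar ((556.43505859375, -390.5451354980469), (53.93418502807617, 13.938167572021484), 63.58224105834961)
```

View pics/s4side.png

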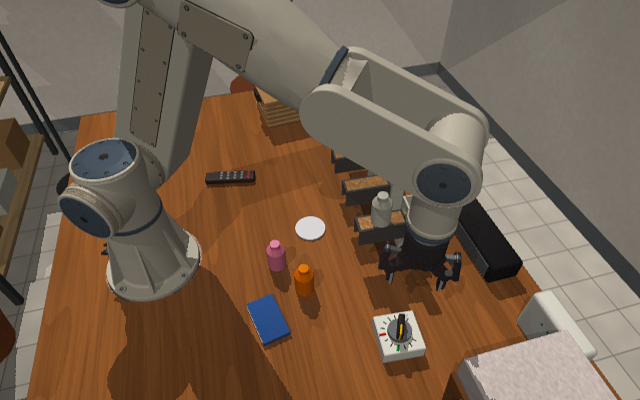

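The side view shows the vase upright and the dial pointer at the green mark (angle about 1.20 rad). The arm hides the tealight here, so I check it in the scene camera and then hand in.

```bash
sed "s/'side','chk'/'scene','chk2'/" chk.py > chk2.py; python3 chk2.py; python3 -c "
from h import *
print(r.sense()['contact_force'])
print(r.sign_off())"
```

```text
vase top 99 ((591.197265625, -148.35568237304688), 13.795716285705566) [244.36509507 246.70407915]
tea top 183 ((613.859130859375, 129.0132293701172), 27.791889190673828) [206.12093037 209.76190706]
bar ((560.3934326171875, -391.2723083496094), (55.69163131713867, 15.400636672973633), 60.19572067260742)
[ 0.64851182 -0.48458349 -0.41757979]
the job is handed in; nothing more can be done
None
```

View pics/chk2.png

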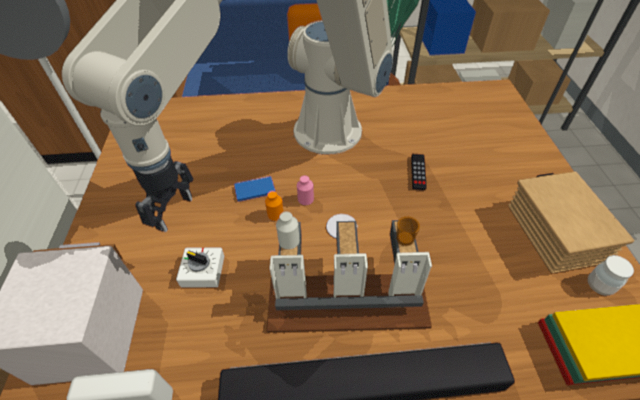

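The job is done and handed in after about 51 s of robot time; sign-off gave no verdict, so what follows rests on my own measurements.

- **Dial:** I turned it to zero first, and it still read about 0 just before the final turn. It now stands at about 1.20 rad. The scene camera put the bar roughly 3° off the wrist camera's reading (60.2° against 63.5°), which is within the ±0.15 rad tolerance.
- **Display arms:** All three are hooked in and pressed home, with the catch ball showing above each one. From above, each is within about 1 mm of its centre line and about 1.5 mm deep of the expected position. The tops read about 154 mm (156 expected), with a slight 1.4° droop.
- **Ornaments:** The tealight stands on the +y arm at about (614, 129) mm. The vase stands on the -y arm at about (592, -149) mm. Both are upright and within about 1 mm of their arm's centre line. In the last side view the robot hid the tealight, so I checked it with the scene camera.
- **Everything else:** The remote, coaster, notebook and the two look-alike vases look undisturbed in the last picture. At sign-off the gripper was open, well above the dial and touching nothing.

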